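Close down the hot-holding bench at the switch rail

ROBOT

A 7-joint arm with a two-finger parallel gripper is mounted at the origin on the work surface. World frame = base frame: x ahead of the robot, y to its left, z up, the work surface at z = 0. Lengths are in m, angles in rad, forces in N, time in s.
With the tool pointing down it reaches from about 0.4 to 0.85 m from the base axis. Payload 4.5 kg.
Tool frame: the origin (TCP) lies at the very end of the fingers, on their centre line; the grasp point (between the pads) lies 19 mm behind it (r.grip_depth is the distance from the TCP to the grasp point, in m); z points along the fingers, x is the direction in which the jaws open and shut, and the axes are right-handed (so a half turn about z gives the same grasp; the last joint's range is limited). The gripper opens to 88 mm and grips with 3 to 60 N. Pads are 18 mm wide; open, the fingers measure 123 mm over their backs; the gripper's body (75 mm by 187 mm) begins 45 mm behind the grasp point.
Start: joints at [-1.072, 0.689, -0.195, 1.565, 0.157, 0.902, -0.215], TCP at [0.28, 0.559, 0.202] pointing down, gripper open.
Joint ranges: [-3.01, 3.01], [-0.46, 2.08], [-1.47, 1.51], [0.13, 2.56], [-1, 4.14], [0.04, 2.09], [-2.66, 2.66]. Speed limits (rad/s): [2.57, 2.57, 3.14, 3.14, 3.14, 3.14, 3.14].

INTERFACE

Orientations are given as a unit quaternion [x, y, z, w].
In Python, from plant import r gives the robot as it stands. The module is installed in compiled form; this text tells all that it offers.
- The arm moves only by the shell command python3 -m jog 'ROWS' [FORCE]. ROWS is JSON, a list of rows, each a list of 5 numbers: the shift along the tool's x, y, z in units of 1 m (1.0 is 1 m), then the turn about the tool's z in units of 360 degrees (1.0 is 360 degrees), then the closure, from 0 (fully open) to 1 (shut). In form: [[dx, dy, dz, yaw, fingers], ...]. A call has 1 to 20 rows; each row shifts and turns the commanded pose from where the row before left it, along the tool's axes as they then stand; what a row does not reach is not made up. A row lasts 1/10 s, in which the tool goes at most 50 mm and 8.59 degrees, less where a joint would pass 70% of its speed; a pose out of reach is approached as far as the arm can. A call with a number of a shift or a turn outside -1 to 1 is refused whole. A call with a gripper value outside its range is refused whole. The fingers move at their own pace and stop on an object; FORCE is the grip in N (left out, the last holds). Time passes only in rows, so rows that do not move let the fingers close. It gives the time, the measured TCP pose, the force and the opening at its end, in the units of the state.
- r.get_state(): the state, without advancing time (a new reading comes with each control period).
- r.snapshot(name): name is "scene" or "top" or "wrist"; returns the picture (400x640x3 uint8, red, green, blue); there is no depth.
- r.get_calibration(name): a dict with "mtx" (3x3 intrinsics, pixels), "R" (3x3) and "t" (3): a world point X has camera coordinates R X + t. Camera axes: x right, y down, z forward; pixel columns grow to the right and rows downward; lengths in m; the calibration is good to about 2 mm. The wrist camera is an equidistant fisheye: a pixel r from the principal point sees the ray r / f radians off the axis. A picture is of the moment at which its call begins: read the wrist's pose just before it. get_calibration takes no time and is no camera call; for the wrist camera it gives the pose at the moment of the call.
- r.finish_job(): hands the job in, once; it reports no verdict.
Trained networks look in the newest picture that a camera, given by its name, has taken for a name from the list of things; names that differ only in an ending like _2 or _b are one class to them, and where a whole thing is asked for, a point or a joint stands for the part that bears it (a point fixed in the world has none). Each returns a list of dicts, best first, with "score" (0 to 1); they miss things now and then, are a little off and sometimes report something else, mostly with a low value. They report only what shows in the picture. A call takes as long as a camera call.
- r.cut_out(thing, camera): "pixels" (400x640 bool, what is visible of it) and "rect" ([left, top, right, bottom] in pixels, round what is visible of it).
The state is a dict: "clock": time; "q": joint angles; "qd": joint speeds; "joint_torque": joint torques, N m; "tool_pos": TCP position; "eef_rot": TCP orientation; "contact_force": force on the tool from outside, world axes, zero at the start; "moment": the same for the moment, N m; "opening": opening from 0.0 (shut) to 1.0 (fully open).
Only numpy, scipy, OpenCV 4.12 (cv2) and the standard library are available. Lean on these libraries where they do the work, as an engineer would, in place of code of your own. Each camera call takes 0.05 s, during which the arm holds its last target.

TASK

Close down the hot bench: swing the clear cover of the switch rail right up and over, then turn off the five plain rockers in one sweep along the row, towards their raised halves, keeping the hand down close over the rail from the first to the last. The rocker in the steel guard collar feeds the fridge and must stay on throughout, so hop over it. Finally shut the cover fully again, and leave everything else on the bench standing where it is.

Things in the scene. Friction and masses are not known exactly. Their poses are not given: they have to be found in the camera images.
- rail: switch rail: stainless box screwed flat on the bench, 84 mm wide (its x, away from the robot), 382 mm long (its y, along the row, towards OFF; 446 with its flat feet), top face 58 mm above its origin, which is the centre of its underside. On top, in line along y at x = -8 mm, six rocker modules 56 mm apart (y = -140 to 140 mm): five plain, one guarded, in any order; a clear cover over them
- cover (a joint): angle of the clear cover (rad): 0 = shut, 1.95 = fully open, leaning back past upright beyond the rail's far side. Stiff friction hinge: stays where it is left; 2 to 5 N at the pull bar moves it. May start ajar, up to 0.35. It is 362 mm long, 80 mm deep from hinge to front edge, its top 22 mm above the hinge line, 0.35 kg
- cover_hinge (a point): middle of the cover's hinge line, which runs along the rail's y on its far upper edge (rail frame x = 42.5, z = 62 mm)
- cover_bar (a point): middle of the cover's pull bar: round steel, 12 mm thick, parallel to the hinge, 64 mm free between its two stays, 30 mm off the cover's front upper edge, up and forward at 45 degrees. Shut, it is 100 mm nearer the robot than the hinge and 41.5 mm higher. Can be pinched across from straight above at any cover angle, turning in the grip, if the tips reach at most 10 mm below its middle
- heat1_top (a point): crease (middle of the top) of a plain rocker, 9 mm above the rail's top face; axes as the rail's. Grey V-shaped rocker, 40 mm along the rail's y, 26 mm wide, tipping about a line across the rail at the crease. On: the -y half lies level at crease height, the +y half rises outwards at 0.42 rad to 8 mm above it; pressed down, that half goes level and the -y half rises. Black bezel 50 mm long, 6 mm high
- heat1 (a joint): angle of this plain rocker (rad): 0 = on (starts so), 0.42 = off; snaps over at 0.21. It takes 3 to 10 N: a fingertip dragged towards the rail's +y, its lowest edge 1 to 3.5 mm above the crease, meets the raised half as a ramp and tips it off; dragged the other way it hits the raised end
- heat2_top (a point): crease of another plain rocker, as heat1_top; the numbers do not tell the order along the rail
- heat2 (a joint): angle of that plain rocker (rad): 0 = on (starts so), 0.42 = off
- heat3_top (a point): crease of another plain rocker, as heat1_top; the numbers do not tell the order along the rail
- heat3 (a joint): angle of that plain rocker (rad): 0 = on (starts so), 0.42 = off
- fridge_top (a point): middle of the top (crease) of the GUARDED rocker, which feeds the fridge: same rocker as heat1, but inside a steel guard collar 38 mm (x) by 50 mm (y) whose rim is 21 mm above the rail's top face, 12 mm above the crease. In any of the six places
- fridge (a joint): angle of the guarded rocker (rad): 0 = on, 0.42 = off; snaps over at 0.21
- heat4_top (a point): crease of another plain rocker, as heat1_top; the numbers do not tell the order along the rail
- heat4 (a joint): angle of that plain rocker (rad): 0 = on (starts so), 0.42 = off
- heat5_top (a point): crease of another plain rocker, as heat1_top; the numbers do not tell the order along the rail
- heat5 (a joint): angle of that plain rocker (rad): 0 = on (starts so), 0.42 = off
- knife: a carving knife lying flat, 315 mm long, 40 mm wide, 20 mm high; origin on its underside near the blade's heel, x towards the blade tip, handle to -x (a bystander)
- shaker: a standing glass salt shaker with a steel cap, 50 mm across, 96 mm high; origin at the centre of its underside (a bystander)
- bottle: a standing white squeeze bottle with a nozzle, 58 mm across, 192 mm high; origin at the centre of its underside (a bystander)
- jar: an empty steel beaker, 72 mm across, 115 mm high; origin at the centre of its underside (a bystander)
- bowl: an empty steel bowl, 116 mm across, 45 mm high; origin at the centre of its underside (a bystander)
- bread: a round flat bread lying flat, 124 mm across, 16 mm high; origin at the centre of its underside (a bystander)

How it is judged:
By the outcome, as a careful person would: the job done as asked, in the order asked, and still so for the second after the job is handed in, with the robot touching nothing.
It also fails if it takes over 67 s, if anything falls off the work surface, if the arm or the gripper's body presses on something with over 40 N, if the wrist force passes 120 N, or if a joint passes its speed limit or range.

## Working session

There is one attempt and no reset: what is moved stays moved. The work goes in short steps, Python scripts to look and compute and a shell command to move; the robot and the scene stay as the last step left them, time stands still between calls to the robot, and variables do not carry over. Pictures are saved under pics/ and viewed, and the job is handed in when it is done.

```bash
mkdir -p pics; ls
python3 - <<'E'
from plant import r
import cv2
s=r.get_state(); print(s)
for n in ["scene","top","wrist"]:
    im=r.snapshot(n); cv2.imwrite(f"pics/{n}0.png",im[:,:,::-1]); c=r.get_calibration(n); print(n,c)
E
```

```text
pics
{'clock': 0.0, 'q': array([-1.07221209,  0.6899781 , -0.19450839,  1.56635823,  0.15727729,
        0.90247351, -0.21513675]), 'qd': array([-6.04395329e-04,  6.84749213e-04,  2.21824888e-03, -7.59864960e-04,
       -1.14484837e-03,  5.45560456e-04,  4.62945158e-05]), 'joint_torque': array([-2.69878374e-04, -5.27564979e+01, -1.26706615e+00, -1.53421909e+01,
       -5.26655337e-02,  6.76082738e-03,  1.59438055e-04]), 'tool_pos': array([0.27987418, 0.55804899, 0.20120983]), 'eef_rot': array([ 8.50940956e-01,  5.25260558e-01, -7.45810282e-04,  5.28861362e-04]), 'contact_force': array([-1.00526091,  0.07757015,  0.14223983]), 'moment': array([-0.02636133, -0.03127006,  0.02151827]), 'opening': 1.0019368422447845}
scene {'mtx': array([[423.71344659,   0.        , 318.91922467],
       [  0.        , 423.71344659, 202.33937357],
       [  0.        ,   0.        ,   1.        ]]), 'R': array([[-0.65761993,  0.75319426, -0.01531097],
       [ 0.40954517,  0.34037118, -0.8464161 ],
       [-0.63230434, -0.56289063, -0.53230195]]), 't': array([ 0.35981445, -0.18540626,  1.47923023])}
top {'mtx': array([[395.35259115,   0.        , 318.27732045],
       [  0.        , 395.35259115, 197.23715668],
       [  0.        ,   0.        ,   1.        ]]), 'R': array([[-0.01105384, -0.99992886,  0.00448225],
       [-0.99242487,  0.01042218, -0.12241016],
       [ 0.12235474, -0.0058014 , -0.99246948]]), 't': array([0.0450883 , 0.58529683, 1.08743145])}
wrist {'mtx': array([[309.70691629,   0.        , 323.18485958],
       [  0.        , 309.70691629, 198.4364574 ],
       [  0.        ,   0.        ,   1.        ]]), 'R': array([[ 4.46620949e-01,  8.94723003e-01, -6.89709196e-04],
       [ 8.53342974e-01, -4.25733210e-01,  3.00926907e-01],
       [ 2.68952593e-01, -1.34988819e-01, -9.53646958e-01]]), 't': array([-0.62485289, -0.04138612,  0.39013184])}
```

View pics/scene0.png

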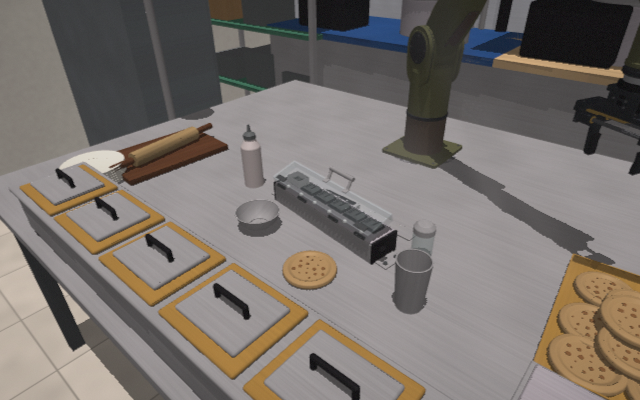

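View pics/top0.png

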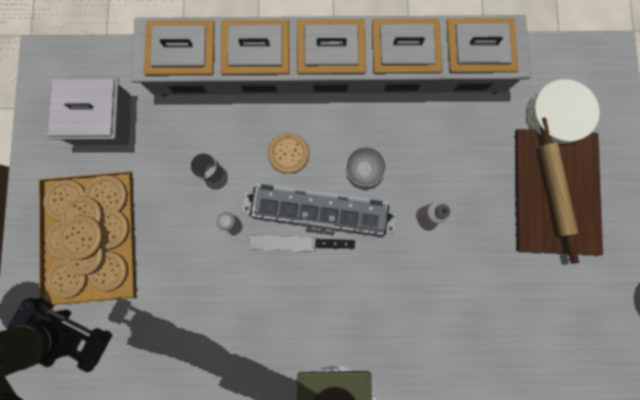

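View pics/wrist0.png

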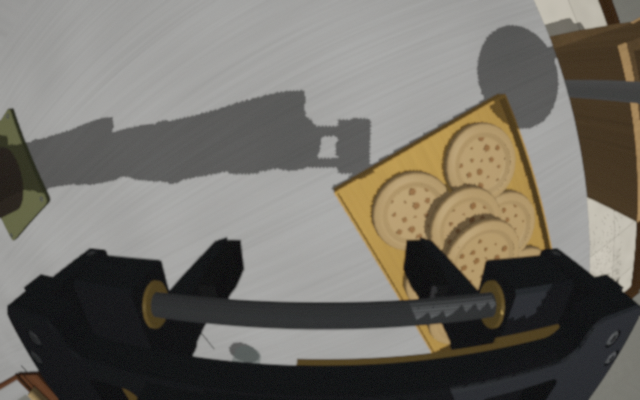

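```bash
cat > h.py <<'E'
from plant import r
import numpy as np, cv2
def pix2plane(cam,uv,z,c=None):
    c=c or r.get_calibration(cam); uv=np.atleast_2d(uv).astype(float)
    d=np.c_[(uv-c["mtx"][:2,2])/c["mtx"][0,0],np.ones(len(uv))]
    R,t=c["R"],c["t"]; o=-R.T@t; w=d@R
    return o+w*((z-o[2])/w[:,2])[:,None]
def proj(cam,X,c=None):
    c=c or r.get_calibration(cam); p=np.atleast_2d(X)@c["R"].T+c["t"]
    if cam=="wrist":
        rr=np.hypot(p[:,0],p[:,1]); th=np.arctan2(rr,p[:,2]); q=p[:,:2]/rr[:,None]*th[:,None]
    else: q=p[:,:2]/p[:,2:]
    return q*c["mtx"][0,0]+c["mtx"][:2,2]
E
python3 - <<'E'
from h import *
im=r.snapshot("top"); 
big=cv2.resize(im[150:260,190:460],None,fx=2.9,fy=2.9,interpolation=cv2.INTER_CUBIC); cv2.imwrite("pics/topz.png",big[:,:,::-1])
im2=r.snapshot("scene");big=cv2.resize(im2[110:290,220:460],None,fx=3.3,fy=3.3,interpolation=cv2.INTER_CUBIC); cv2.imwrite("pics/scz.png",big[:,:,::-1])
for n in ["rail","cover","cover_bar","heat1_top","fridge_top","knife","shaker","bottle","jar","bowl","bread"]:
  for cam in ["top","scene"]:
    for o in r.cut_out(n,cam)[:7]:
        m=o["pixels"]; ys,xs=np.nonzero(m); print(n,cam,round(o["score"],2),o["rect"],xs.mean().round(1),ys.mean().round(1),len(xs))
E
```

```text
rail top 0.61 [241.2, 183.4, 397.1, 235.9] 319.7 209.6 5168
rail scene 0.78 [274.2, 162.2, 394.6, 270.3] 337.4 211.9 6646
cover top 0.64 [248.6, 185.5, 390.2, 234.2] 319.8 207.7 4279
cover top 0.45 [216.3, 212.3, 240.1, 235.6] 228.1 222.0 346
cover scene 0.56 [271.6, 162.1, 393.2, 244.0] 334.1 198.6 4032
cover scene 0.29 [392.0, 249.1, 431.9, 316.9] 411.0 279.8 2113
cover_bar top 0.56 [250.8, 181.1, 390.6, 232.0] 319.6 207.5 4304
cover_bar scene 0.89 [272.3, 159.5, 391.6, 244.2] 334.2 198.9 4070
knife top 0.59 [248.4, 237.5, 354.5, 251.7] 296.6 243.2 1280
knife scene 0.58 [390.3, 221.0, 414.9, 240.7] 401.3 230.8 277
knife scene 0.41 [270.6, 162.0, 399.7, 266.4] 337.4 211.9 6666
shaker scene 0.59 [408.6, 220.4, 434.4, 256.3] 423.2 235.9 619
bottle top 0.8 [416.0, 201.6, 449.4, 224.9] 432.5 214.0 623
bottle scene 0.7 [236.9, 129.3, 264.8, 190.1] 251.2 160.0 1019
jar top 0.59 [189.0, 152.0, 224.4, 187.3] 206.1 167.8 761
jar scene 0.62 [392.2, 246.9, 434.0, 313.6] 411.0 279.9 2059
bowl top 0.7 [344.6, 147.0, 389.1, 183.5] 366.1 165.9 1281
bowl scene 0.83 [234.2, 196.6, 278.4, 232.6] 256.7 213.8 1083
bread top 0.66 [269.6, 131.6, 309.5, 173.8] 288.4 153.1 1361
bread top 0.64 [189.8, 149.6, 221.7, 185.9] 206.1 167.8 751
bread scene 0.96 [279.7, 248.2, 336.7, 289.5] 308.9 269.7 1672
bread scene 0.36 [272.9, 160.6, 392.8, 244.3] 333.7 198.9 3958
```

View pics/topz.png

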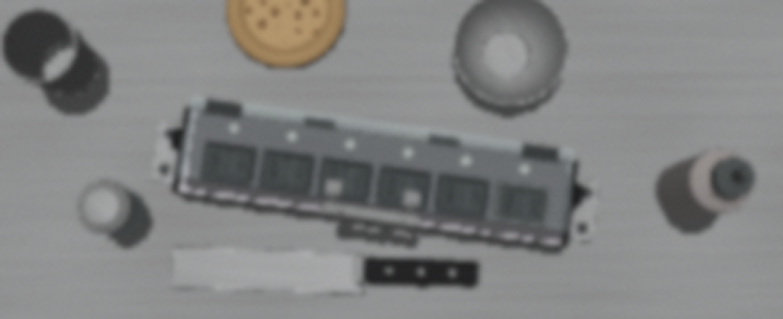

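View pics/scz.png

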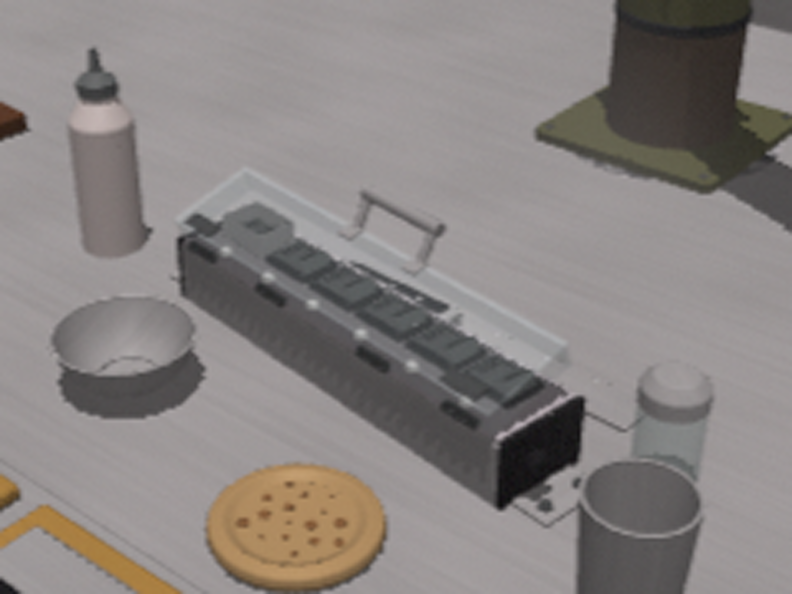

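Run:
```python
from h import *
z=np.array([(230,163),(288,170),(346,181),(404,187),(461,195),(522,202)])/2.9+[190,150]-0.33
P=pix2plane("top",z,0.066); print(P.round(4))
# line fit: P = c + y*dir, y=+140..-140 (left is +y)
ys=np.array([.14,.084,.028,-.028,-.084,-.14]); b=np.polyfit(ys,P[:,:2],1); print(b, np.linalg.norm(b[0]))
th=np.arctan2(-b[0][0],b[0][1]); print("yaw",th)
xd=np.array([np.cos(th),np.sin(th)]); yd=np.array([-np.sin(th),np.cos(th)])
o=b[1]+0.008*xd; print("rail origin",o)
# corners of the rail top and base, projected
L=[]
for sx in(-.042,.042):
  for sy in(-.191,.191):
    for zz in(0,.058): L.append([*(o+sx*xd+sy*yd),zz])
for X in L: print(np.round(X,3),((proj("top",X)[0]-[190,150]+.33)*2.9).round(0),((proj("scene",X)[0]-[220,110]+.33)*3.3).round(0))
for a in(0,.1,.2,.3):
  c0,s0=np.cos(a),np.sin(a); bx,bz=-.1,.0415
  x=.0425+bx*c0+bz*s0; zz=.062+bz*c0-bx*s0
  for sy in(-.032,.032):
    X=[*(o+x*xd+sy*yd),zz]
    print("bar",a,sy,np.round(X,3),((proj("top",X)[0]-[190,150]+.33)*2.9).round(0),((proj("scene",X)[0]-[220,110]+.33)*3.3).round(0))
for n,(cam,uv,h) in dict(shaker=("top",(104,206),.096),bottle=("top",(739,176),.192),jar=("top",(38,45),.115)).items():
  print(n,pix2plane(cam,np.array(uv)/2.9+[190,150]-.33,h))
print("knife",pix2plane("top",np.array([(173,270),(480,272),(363,292),(480,258)])/2.9+[190,150]-.33,.015))
```

```text
[[ 0.5595  0.175   0.066 ]
 [ 0.5522  0.12    0.066 ]
 [ 0.5411  0.065   0.066 ]
 [ 0.5349  0.01    0.066 ]
 [ 0.5267 -0.0439  0.066 ]
 [ 0.5194 -0.1015  0.066 ]]
[[0.14448223 0.98442145]
 [0.53896223 0.03743618]] 0.9949676962780489
yaw -0.14572824060223755
rail origin [0.54687743 0.03627447]
[ 0.478 -0.147  0.   ] [559. 248.] [256. 262.]
[ 0.478 -0.147  0.058] [569. 246.] [253. 205.]
[0.533 0.231 0.   ] [182. 196.] [581. 460.]
[0.533 0.231 0.058] [172. 192.] [588. 395.]
[ 0.561 -0.159  0.   ] [569. 165.] [180. 294.]
[ 0.561 -0.159  0.058] [579. 159.] [175. 236.]
[0.616 0.219 0.   ] [194. 114.] [501. 511.]
[0.616 0.219 0.058] [185. 106.] [505. 444.]
bar 0 -0.032 [0.485 0.013 0.104] [403. 238.] [389. 218.]
bar 0 0.032 [0.495 0.076 0.104] [333. 229.] [446. 248.]
bar 0.1 -0.032 [0.49  0.012 0.113] [404. 232.] [385. 209.]
bar 0.1 0.032 [0.499 0.076 0.113] [334. 223.] [442. 238.]
bar 0.2 -0.032 [0.495 0.011 0.123] [405. 226.] [380. 201.]
bar 0.2 0.032 [0.505 0.075 0.123] [334. 216.] [437. 230.]
bar 0.3 -0.032 [0.502 0.011 0.131] [406. 218.] [373. 193.]
bar 0.3 0.032 [0.511 0.074 0.131] [335. 208.] [431. 223.]
shaker [[0.51790538 0.2870372  0.096     ]]
bottle [[ 0.53105149 -0.26751728  0.192     ]]
jar [[0.66520023 0.34582057 0.115     ]]
knife [[ 0.45955626  0.23671865  0.015     ]
 [ 0.45427343 -0.06522727  0.015     ]
 [ 0.43604143  0.05011866  0.015     ]
 [ 0.46797826 -0.0655355   0.015     ]]
```

```bash
python3 -m jog '[[0,0,-0.02,0.022,0.3],[0,0,-0.02,0.022,0.3],[0,0,-0.02,0.022,0.3],[0,0,-0.01,0.022,0.3],[0,0,0,0.022,0.3],[0,0,0,0.022,0.3],[0,0,0,0.022,0.3],[0,0,0,0.022,0.3],[0,0,0,0.023,0.3]]' && python3 -m jog '[[0.02,0.03,0,0,0.3],[0.025,0.04,0,0,0.3],[0.025,0.04,0,0,0.3],[0.025,0.04,0,0,0.3],[0.025,0.04,0,0,0.3],[0.025,0.04,0,0,0.3],[0.025,0.04,0,0,0.3],[0.025,0.04,0,0,0.3],[0.025,0.04,0,0,0.3],[0.025,0.04,0,0,0.3],[0.02,0.03,0,0,0.3],[0.02,0.03,0,0,0.3],[0,0,0,0,0.3]]'
python3 - <<'E'
from h import *
im=r.snapshot("wrist"); cv2.imwrite("pics/w1.png",cv2.resize(im,(800,500))[:,:,::-1])
s=r.get_state(); print(s["clock"],s["tool_pos"],s["eef_rot"])
E
```

```text
clock: 2.25
tool_pos: [0.2799, 0.5587, 0.2721]
eef_rot: [0.997, -0.075, -0.0, -0.0]
contact_force: [0.3, -1.0, -0.1]
opening: 0.699
clock: 3.55
tool_pos: [0.4994, 0.0664, 0.2724]
eef_rot: [0.997, -0.077, 0.001, 0.001]
contact_force: [-0.5, 0.7, 0.1]
opening: 0.698
3.6 [0.49825462 0.06972537 0.27214107] [ 9.97194673e-01 -7.48497353e-02  4.01444116e-04  3.74290016e-04]
```

View pics/w1.png

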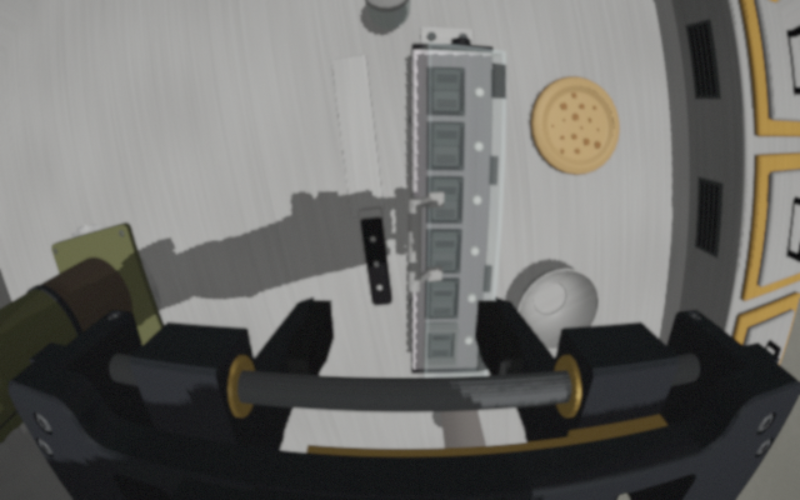

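Run:
```python
from h import *
im=r.snapshot("wrist"); cv2.imwrite("pics/w2.png",cv2.resize(im[20:310,260:420],None,fx=2.05*1.0,fy=2.05,interpolation=cv2.INTER_CUBIC)[:,:,::-1])
cv2.imwrite("pics/w3.png",cv2.resize(im[130:250,270:400],None,fx=5,fy=5,interpolation=cv2.INTER_CUBIC)[:,:,::-1])
```

```text
(no output)
```

View pics/w3.png

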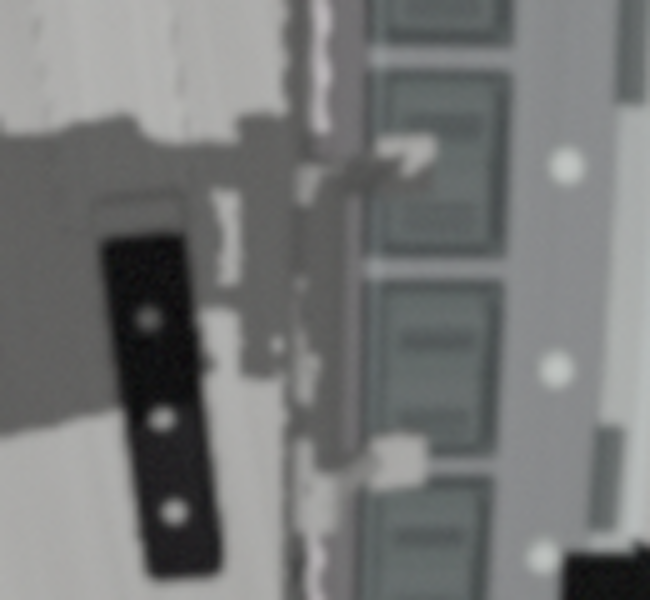

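View pics/w2.png

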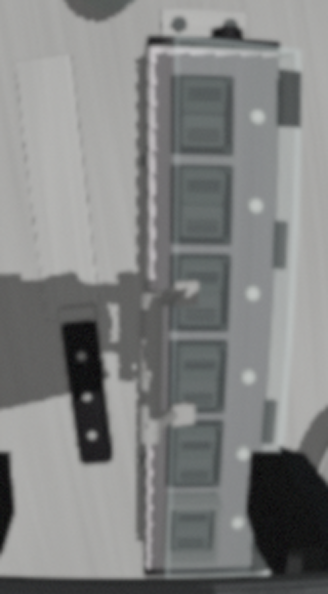

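Run:
```python
from h import *
th=-.1457;o=np.array([.5469,.0363])
xd=np.array([np.cos(th),np.sin(th)]); yd=np.array([-np.sin(th),np.cos(th)])
def P(x,y,z): return [*(o+x*xd+y*yd),z]
def cov(bx,bz,y,a): 
  c0,s0=np.cos(a),np.sin(a); return P(.0425+bx*c0+bz*s0,y,.062+bz*c0-bx*s0)
f=lambda X:((proj("wrist",X)[0]-[270,130])*5).round(0)
g=lambda X:((proj("scene",X)[0]-[220,110])*3.3).round(0)
for a in(0,.1,.2,.3,.35):
  print(a,"bar",[f(cov(-.1,.0415,y,a)) for y in(.032,-.032)],"stay",[f(cov(-.08,.022,y,a)) for y in(.036,-.036)],
   "scene",g(cov(-.1,.0415,0,a)),[g(cov(-.08,.022,y,a)) for y in(.181,-.181)])
for y in ys if 0 else (.14,.084,.028,-.028,-.084,-.14): print(y,f(P(-.008,y,.066)),(f(P(-.008,y,.066))/5+[10,110])*2.05, (proj("top",P(-.008,y,.066))[0]-[190,150])*2.9, g(P(-.008,y,.066)))
```

```text
0 bar [array([254., 195.]), array([255., 453.])] stay [array([337., 162.]), array([333., 439.])] scene [416. 231.] [array([575., 360.]), array([254., 183.])]
0.1 bar [array([275., 204.]), array([274., 468.])] stay [array([350., 168.]), array([345., 450.])] scene [412. 222.] [array([573., 352.]), array([251., 175.])]
0.2 bar [array([300., 213.]), array([298., 483.])] stay [array([366., 175.]), array([360., 462.])] scene [407. 214.] [array([571., 344.]), array([247., 169.])]
0.3 bar [array([332., 222.]), array([327., 497.])] stay [array([385., 181.]), array([378., 473.])] scene [401. 207.] [array([567., 338.]), array([243., 163.])]
0.35 bar [array([349., 226.]), array([344., 504.])] stay [array([397., 184.]), array([389., 478.])] scene [397. 204.] [array([565., 335.]), array([241., 160.])]
0.14 [ 456. -259.] [207.46 119.31] [228.061352   162.22439814] [501. 372.]
0.084 [454. -37.] [206.64 210.33] [286.41389133 170.12942689] [445. 339.]
0.028 [448. 180.] [204.18 299.3 ] [344.83865859 178.04424036] [393. 309.]
-0.028 [441. 387.] [201.31 384.17] [403.33578794 185.96885674] [345. 281.]
-0.084 [433. 576.] [198.03 461.66] [461.90541392 193.90329425] [299. 254.]
-0.14 [424. 745.] [194.34 530.95] [520.54767138 201.84757115] [257. 229.]
```

Run:
```python
from h import *
from scipy.optimize import least_squares
C={k:r.get_calibration(k) for k in("top","scene","wrist")}
Y=[.14,.084,.028,-.028,-.084,-.14]
ob=[]
for p,y in zip([(230,163),(288,170),(346,181),(404,187),(461,195)],Y): ob.append(("top","r",y,np.array(p)/2.9+[190,150]-.33))
for p,y in zip([(203,116),(203,204),(199,293),(197,377),(193,455)],Y): ob.append(("wrist","r",y,np.array(p)/2.05+[260,20]-.25))
for p,y in zip([(508,375),(447,344),(395,314),(345,287),(305,258)],Y): ob.append(("scene","r",y,np.array(p)/3.3+[220,110]-.33))
for p,s in [((332,180),1),((332,465),-1)]: ob.append(("wrist","b",s,np.array(p)/5+[270,130]-.4))
for p,s in [((441,228),1),((363,195),-1)]: ob.append(("scene","b",s,np.array(p)/3.3+[220,110]-.33))
for p,s in [((567,345),1),((245,170),-1)]: ob.append(("scene","c",s,np.array(p)/3.3+[220,110]-.33))
def res(p):
  o=p[:2];th=p[2];a=p[3];hb=p[4]; off=dict(top=p[5:8],scene=p[8:11],wrist=p[11:14])
  xd=np.array([np.cos(th),np.sin(th)]); yd=np.array([-np.sin(th),np.cos(th)])
  P=lambda x,y,z:np.array([*(o+x*xd+y*yd),z]); c0,s0=np.cos(a),np.sin(a)
  cov=lambda bx,bz,y:P(.0425+bx*c0+bz*s0,y,.062+bz*c0-bx*s0)
  e=[]
  for cam,k,y,uv in ob:
    X=P(-.008,y,.066) if k=="r" else cov(-.1,.0415,y*hb) if k=="b" else cov(-.08,.022,y*.181)
    e+=list(proj(cam,X+off[cam],C[cam])[0]-uv)
  return np.r_[e,(hb-.036)/.002,p[5:]/.002]
s=least_squares(res,[.547,.036,-.145,.28,.036]+[0]*9,x_scale=[.01,.01,.01,.01,.01]+[.001]*9)
p=s.x;print(p.round(4)); print(res(p)[:-10].reshape(-1,2).round(1).tolist())
cv=np.linalg.inv(s.jac.T@s.jac); print(np.sqrt(np.diag(cv))[:5])
a=p[3];x=.0425-.1*np.cos(a)+.0415*np.sin(a);z=.062+.0415*np.cos(a)+.1*np.sin(a)
print("bar",p[0]+x*np.cos(p[2]),p[1]+x*np.sin(p[2]),z)
```

```text
[ 5.468e-01  3.920e-02 -1.489e-01  3.160e-01  3.440e-02 -1.000e-04
 -2.000e-03 -2.000e-04  1.400e-03 -1.000e-04 -1.800e-03 -1.300e-03
  2.200e-03 -4.600e-03]
[[-0.6, -0.0], [-0.5, 0.4], [-0.4, -0.6], [-0.2, 0.1], [0.3, 0.1], [0.7, -1.6], [0.1, -0.8], [1.0, -0.9], [0.5, -0.8], [0.8, -1.0], [-1.4, 0.8], [0.2, 0.2], [0.3, 0.0], [0.8, -0.4], [-0.8, 0.2], [-0.6, 1.4], [-1.6, 3.8], [-2.1, -0.3], [2.8, -0.0], [0.8, -0.7], [0.1, -1.2]]
[0.00139078 0.00134318 0.00539859 0.01159579 0.00073567]
bar 0.50755047223829 0.04505103564222533 0.13252266320240721
```

```bash
python3 -m jog '[[0.013,0.023,-0.0,0,0.4],[0,0,0.03,0,0.4],[0,0,0.04,0,0.4],[0,0,0.03,0,0.4],[0,0,0.015,0,0.4],[0,0,0,0,0.4]]'
python3 - <<'E'
from h import *
im=r.snapshot("wrist"); cv2.imwrite("pics/w4.png",cv2.resize(im[100:400,120:520],None,fx=2,fy=2)[:,:,::-1])
im=r.snapshot("scene"); cv2.imwrite("pics/s4.png",cv2.resize(im[100:240,240:440],None,fx=4,fy=4)[:,:,::-1])
s=r.get_state(); print(s["clock"],s["tool_pos"],s["eef_rot"])
print(proj("wrist",[.5075,.045,.1325])-[120,100],(proj("scene",s["tool_pos"])-[240,100])*4,(proj("scene",[.5075,.045,.1325])-[240,100])*4)
E
```

```text
clock: 4.25
tool_pos: [0.5048, 0.0497, 0.1551]
eef_rot: [0.998, -0.071, -0.003, -0.0]
contact_force: [0.4, 0.1, 1.2]
opening: 0.598
4.35 [0.50701323 0.04920681 0.15736491] [ 9.97471252e-01 -7.10700562e-02  2.35914346e-05 -3.84838751e-04]
[[205.69370504 121.4642988 ]] [[414.47836322 256.88075017]] [[408.09819674 290.68228746]]
```

View pics/w4.png

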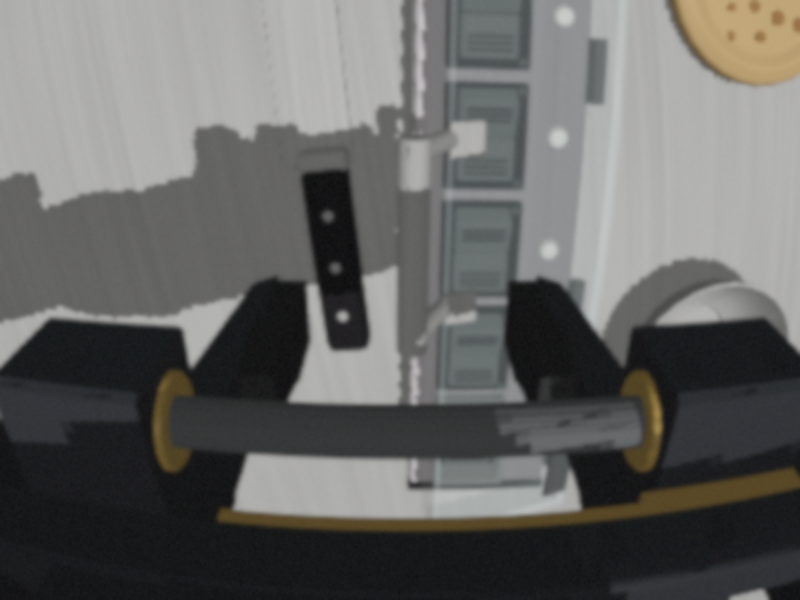

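View pics/s4.png

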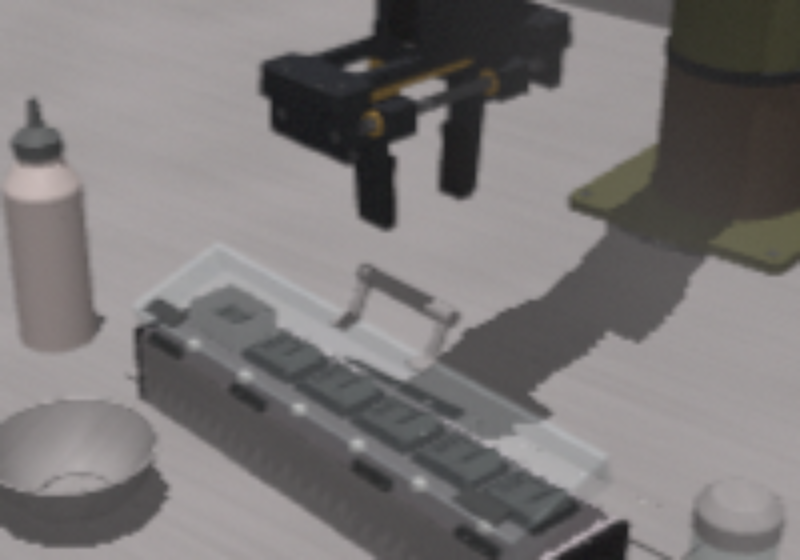

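Run:
```python
from h import *
im=r.snapshot("scene"); cv2.imwrite("pics/s5.png",cv2.resize(im[100:240,240:440],None,fx=4,fy=4)[:,:,::-1])
s=r.get_state(); print(s["clock"],s["tool_pos"])
print((proj("scene",s["tool_pos"])-[240,100])*4)
R=r.get_calibration("scene")["R"]
xd=np.array([.989,-.142,0])
for d in(-.035,.035): print((proj("scene",s["tool_pos"]+d*xd)-[240,100])*4)
im=r.snapshot("top"); cv2.imwrite("pics/t5.png",cv2.resize(im[150:300,240:440],None,fx=4,fy=4)[:,:,::-1])
print((proj("top",s["tool_pos"])-[240,150])*4)
```

```text
4.4 [0.50756299 0.04895257 0.15788304]
[[413.61537719 256.32511357]]
[[454.01331938 239.21243252]]
[[371.71651039 274.07359047]]
[[299.14644101 288.94611273]]
```

View pics/s5.png

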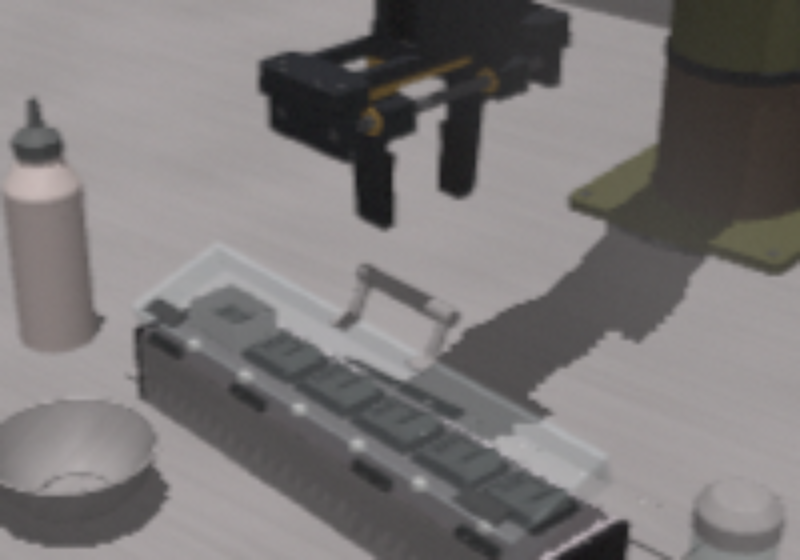

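View pics/t5.png

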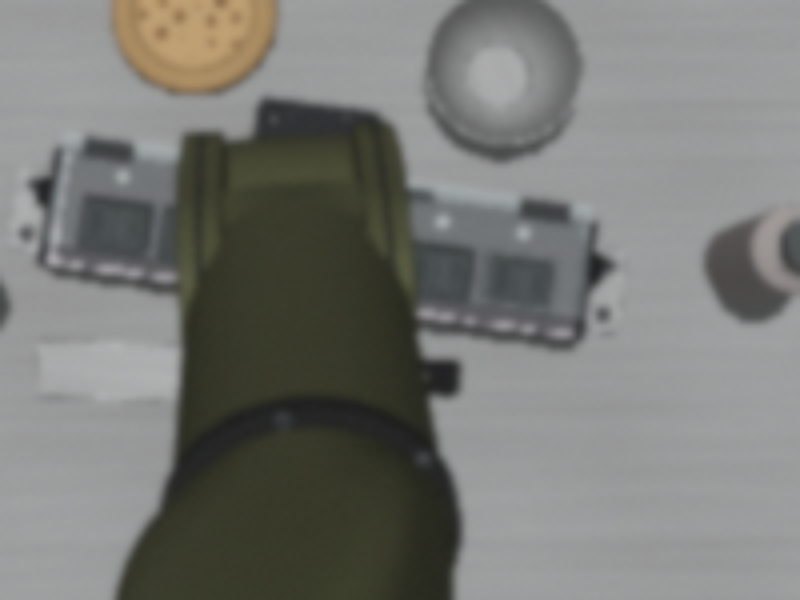

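Run:
```python
from h import *
s=r.get_state();c=r.get_calibration("wrist"); C=-c["R"].T@c["t"]; T=s["tool_pos"]
print("cam",C,"minus tcp",C-T, "axis",c["R"][2])
th=-.1423; xd=np.array([np.cos(th),np.sin(th),0])
for dz in (0,.02,.037,.06):
  for d in(-.026,0,.026): print(dz,d,(proj("wrist",T+d*xd+[0,0,dz])[0]-[120,100])*2)
c=r.get_calibration("scene")
for dz in (0,.02,.037,.06): print((proj("scene",T+[0,0,dz])[0]-[240,100])*4)
print(s["q"],r.grip_depth)
```

```text
cam [0.51784184 0.12653917 0.34087203] minus tcp [0.01004084 0.07789713 0.18275935] axis [-0.04064383 -0.29684107 -0.95406156]
0 -0.026 [327.95546238 259.44386558]
0 0 [408.65430913 259.79007746]
0 0.026 [489.23704158 259.42602962]
0.02 -0.026 [320.11089386 286.27854129]
0.02 0 [409.00468146 286.86250463]
0.02 0.026 [497.74366567 286.21654011]
0.037 -0.026 [312.20455246 313.61226942]
0.037 0 [409.36054623 314.50921386]
0.037 0.026 [506.31508449 313.49147816]
0.06 -0.026 [299.17336564 359.32348378]
0.06 0 [409.95350772 360.92073994]
0.06 0.026 [520.43703906 359.07046354]
[412.98662183 255.98271668]
[413.48564529 226.71132223]
[413.91795044 201.35344705]
[414.5151073  166.32580771]
[-0.26520095  0.60961387  0.12733135  1.96784952 -0.1358838   0.56982188
 -0.18942586] 0.0187
```

Run:
```python
from h import *
im=r.snapshot("wrist"); g=(np.clip(im[180:320,200:440]/255.,0,1)**.4*255).astype(np.uint8); cv2.imwrite("pics/w6.png",cv2.resize(g,None,fx=3.3,fy=3.3,interpolation=cv2.INTER_CUBIC)[:,:,::-1])
im=r.snapshot("scene"); g=(np.clip(im[100:190,290:400]/255.,0,1)**.5*255).astype(np.uint8); cv2.imwrite("pics/s6.png",cv2.resize(g,None,fx=6,fy=6,interpolation=cv2.INTER_CUBIC)[:,:,::-1])
```

```text
(no output)
```

View pics/w6.png

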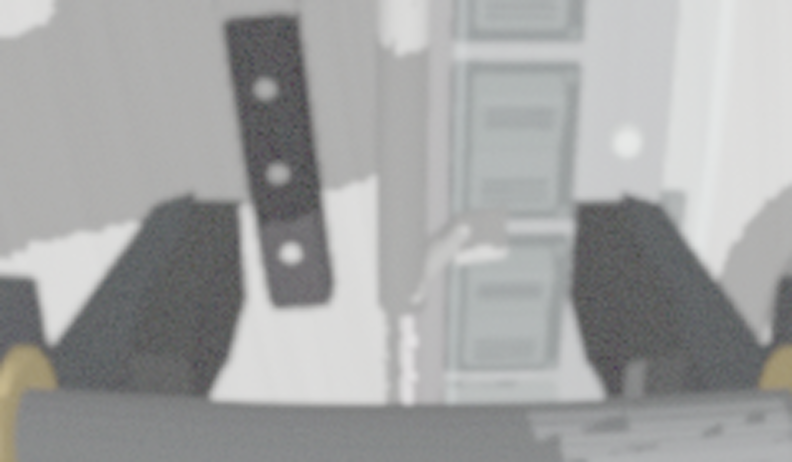

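View pics/s6.png

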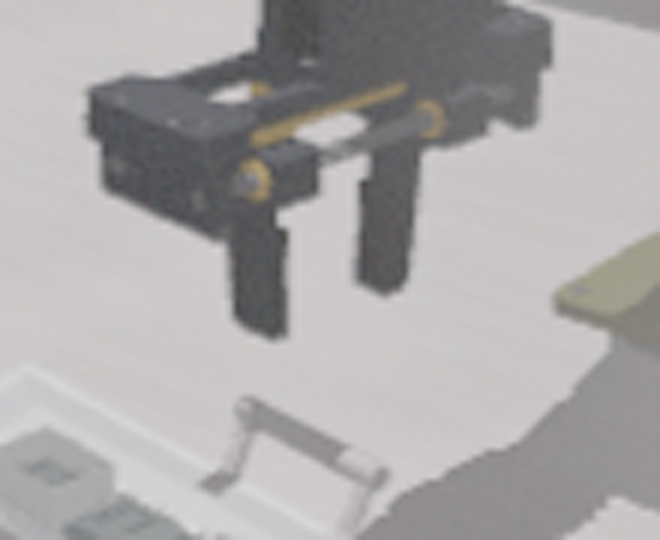

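```bash
python3 -m jog '[[0,0.004,0.015,0,0.4],[0,0,0.015,0,0.4],[0,0,0,0,0.4],[0,0,0,0,0.7],[0,0,0,0,0.84],[0,0,0,0,0.84]]' 10
python3 - <<'E'
from h import *
im=r.snapshot("wrist"); g=(np.clip(im[180:320,200:440]/255.,0,1)**.4*255).astype(np.uint8); cv2.imwrite("pics/w7.png",cv2.resize(g,None,fx=3.3,fy=3.3,interpolation=cv2.INTER_CUBIC)[:,:,::-1])
im=r.snapshot("scene"); g=(np.clip(im[100:190,290:400]/255.,0,1)**.5*255).astype(np.uint8); cv2.imwrite("pics/s7.png",cv2.resize(g,None,fx=6,fy=6,interpolation=cv2.INTER_CUBIC)[:,:,::-1])
s=r.get_state(); print(s["tool_pos"],s["opening"],s["contact_force"],s["clock"])
E
```

```text
clock: 5.15
tool_pos: [0.507, 0.044, 0.1278]
eef_rot: [0.997, -0.072, 0.001, -0.0]
contact_force: [1.2, -0.2, -1.0]
opening: 0.349
[0.50680377 0.04395416 0.12753144] 0.2571475987055595 [ 0.71837621 -0.28105907  0.33679919] 5.25
```

View pics/s7.png

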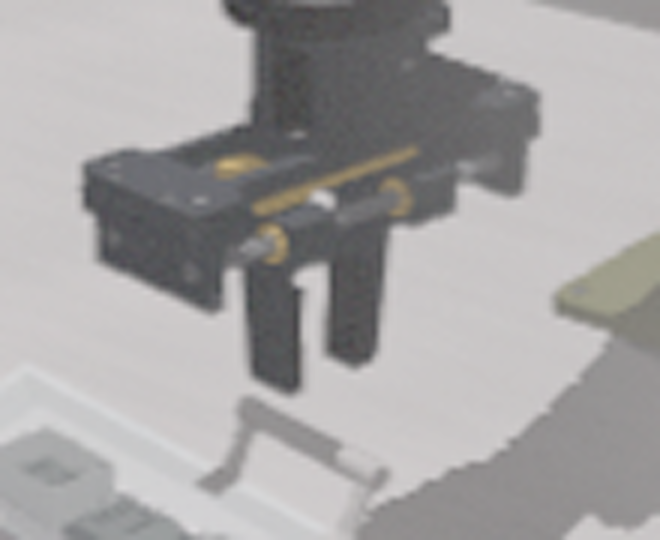

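View pics/w7.png

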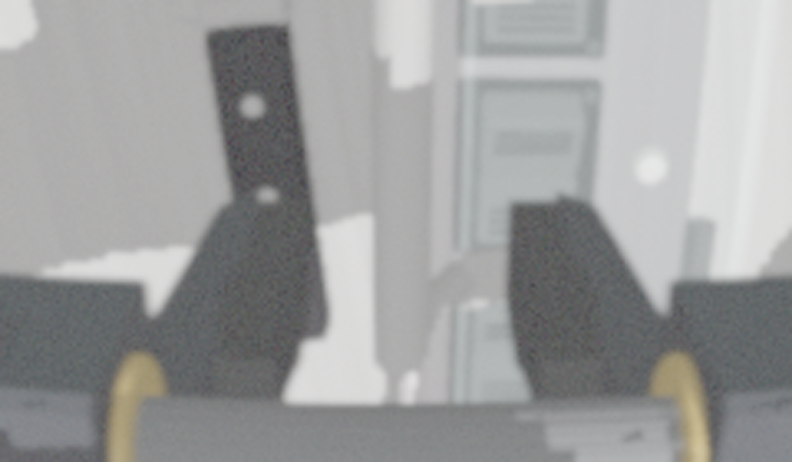

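```bash
python3 -m jog '[[0,0,0,0,0.9],[0,0,0,0,0.96],[0,0,0,0,0.96]]' 10
```

```text
clock: 5.55
tool_pos: [0.5064, 0.0438, 0.1271]
eef_rot: [0.997, -0.072, 0.0, -0.0]
contact_force: [-0.4, -0.4, 0.3]
opening: 0.042
```

Run:
```python
from h import *
s=r.get_state();T=s["tool_pos"];cw=r.get_calibration("wrist");cs=r.get_calibration("scene")
im=r.snapshot("wrist"); g=(np.clip(im[200:320,260:400]/255.,0,1)**.4*255).astype(np.uint8); 
g=cv2.resize(g,None,fx=5,fy=5,interpolation=cv2.INTER_CUBIC)
def draw(g,c,cam,o,f):
  for dz,col in((0,(255,0,0)),(.03,(0,255,0)),(.036,(255,255,0)),(.042,(0,255,255))):
    for d in(-.009,.009):
      p=(proj(cam,T+d*np.array([.142,.99,0])+[0,0,dz],c)[0]-o+.5)*f; cv2.circle(g,tuple(int(v) for v in p),4,col,-1)
draw(g,cw,"wrist",[260,200],5); cv2.imwrite("pics/w8.png",g[:,:,::-1])
im=r.snapshot("scene"); g=(np.clip(im[100:190,290:400]/255.,0,1)**.5*255).astype(np.uint8);g=cv2.resize(g,None,fx=6,fy=6,interpolation=cv2.INTER_CUBIC)
draw(g,cs,"scene",[290,100],6); cv2.imwrite("pics/s8.png",g[:,:,::-1])
```

```text
(no output)
```

View pics/s8.png

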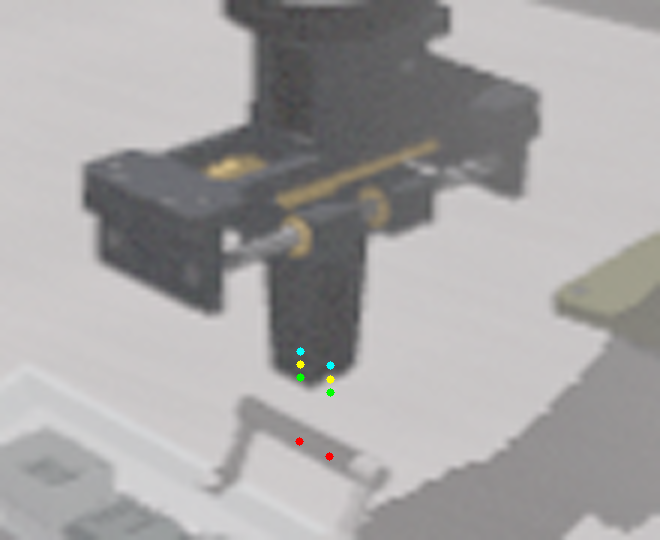

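View pics/w8.png

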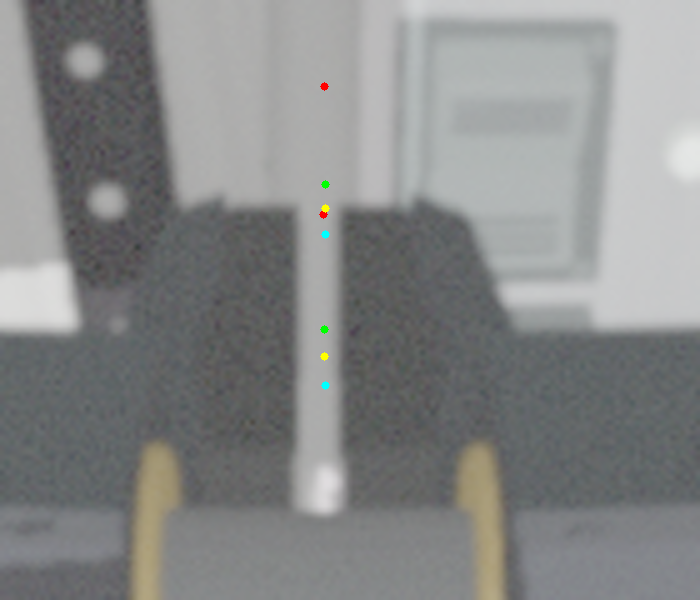

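```bash
python3 -m jog '[[0,0,0,0,0.5],[0,0,0,0,0.5],[0,0,0,0,0.5],[0,0,0.012,0,0.5],[0,0,0.012,0,0.5],[0,0,0.01,0,0.5],[0,0,0,0,0.5]]' 15
python3 - <<'E'
from h import *
im=r.snapshot("scene"); g=(np.clip(im[100:190,290:400]/255.,0,1)**.5*255).astype(np.uint8); cv2.imwrite("pics/s9.png",cv2.resize(g,None,fx=6,fy=6,interpolation=cv2.INTER_CUBIC)[:,:,::-1])
s=r.get_state(); print(s["tool_pos"],s["opening"],s["contact_force"],s["clock"])
E
```

```text
clock: 6.35
tool_pos: [0.505, 0.0437, 0.0911]
eef_rot: [0.997, -0.072, -0.002, 0.0]
contact_force: [-1.8, -0.5, -0.3]
opening: 0.498
[0.50557574 0.04367924 0.09188243] 0.5010523589703108 [ 0.18034534 -0.12997482  0.10288742] 6.4
```

View pics/s9.png

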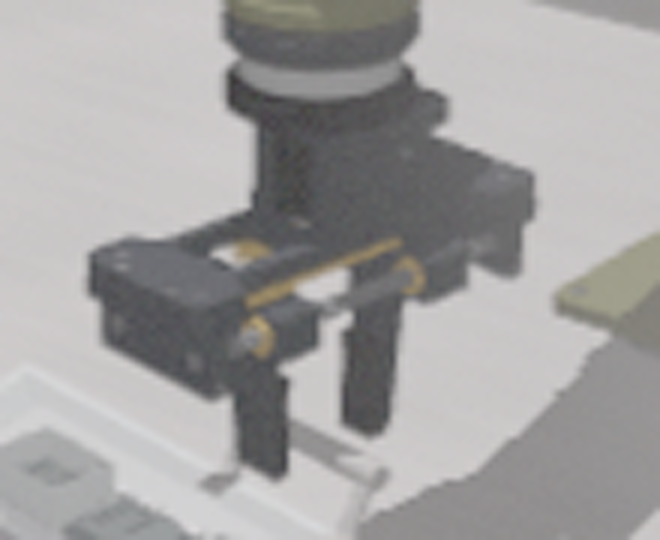

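```bash
python3 -m jog '[[0,0,0,0,0.7],[0,0,0,0,0.95],[0,0,0,0,0.95],[0,0,0,0,0.95],[0,0,0,0,0.95]]' 12
```

```text
clock: 6.9
tool_pos: [0.5058, 0.044, 0.0931]
eef_rot: [0.997, -0.072, -0.001, -0.0]
contact_force: [-1.9, 0.5, 1.6]
opening: 0.131
```

Run:
```python
import numpy as np
R=.10827
a=np.linspace(.3,1.96,19);p=a+.3934
x=-R*np.cos(p);z=R*np.sin(p)
for i in range(18): print(round(a[i+1],2),round(x[i+1]-x[i],4),round(-(z[i+1]-z[i]),4))
```

```text
0.39 0.0067 -0.0074
0.48 0.0074 -0.0067
0.58 0.008 -0.006
0.67 0.0085 -0.0053
0.76 0.0089 -0.0045
0.85 0.0093 -0.0036
0.95 0.0096 -0.0027
1.04 0.0098 -0.0018
1.13 0.0099 -0.0009
1.22 0.01 -0.0
1.31 0.0099 0.0009
1.41 0.0098 0.0018
1.5 0.0096 0.0027
1.59 0.0093 0.0036
1.68 0.0089 0.0044
1.78 0.0085 0.0052
1.87 0.008 0.006
1.96 0.0074 0.0067
```

```bash
python3 -m jog '[[0.0067,0,-0.0074,0,0.95],[0.0074,0,-0.0067,0,0.95],[0.008,0,-0.006,0,0.95],[0.0085,0,-0.0053,0,0.95],[0.0089,0,-0.0045,0,0.95],[0,0,0,0,0.95]]' 12; python3 -m jog '[[0.0093,0,-0.0036,0,0.95],[0.0096,0,-0.0027,0,0.95],[0.0098,0,-0.0018,0,0.95],[0.0099,0,-0.0009,0,0.95],[0,0,0,0,0.95]]'
python3 - <<'E'
from h import *
im=r.snapshot("scene"); cv2.imwrite("pics/s10.png",cv2.resize(im[60:260,220:440],None,fx=3,fy=3,interpolation=cv2.INTER_CUBIC)[:,:,::-1])
E
```

```text
clock: 7.5
tool_pos: [0.5419, 0.0385, 0.1238]
eef_rot: [0.997, -0.072, -0.004, -0.0]
contact_force: [-9.2, 0.9, 16.5]
opening: 0.117
clock: 8.0
tool_pos: [0.5848, 0.032, 0.1329]
eef_rot: [0.997, -0.072, 0.001, 0.0]
contact_force: [-1.3, -0.3, 6.8]
opening: 0.132
```

View pics/s10.png

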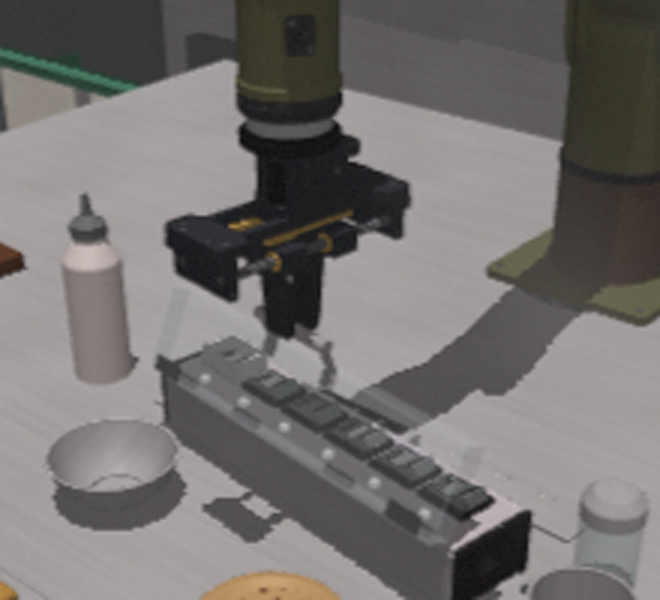

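```bash
python3 -m jog '[[0.01,0,0,0,0.95],[0.0099,0,0.0009,0,0.95],[0.0098,0,0.0018,0,0.95],[0.0096,0,0.0027,0,0.95],[0.0093,0,0.0036,0,0.95],[0,0,0,0,0.95]]'; python3 -m jog '[[0.0089,0,0.0044,0,0.95],[0.0085,0,0.0052,0,0.95],[0.008,0,0.006,0,0.95],[0,0,0,0,0.95]]';python3 -m jog '[[0.0055,0,0.005,0,0.95],[0,0,0,0,0.95],[0,0,0,0,0.95]]'
python3 - <<'E'
from h import *
im=r.snapshot("scene"); cv2.imwrite("pics/s11.png",cv2.resize(im[60:260,220:440],None,fx=3,fy=3,interpolation=cv2.INTER_CUBIC)[:,:,::-1])
E
```

```text
clock: 8.65
tool_pos: [0.6336, 0.0247, 0.122]
eef_rot: [0.997, -0.072, 0.001, 0.0]
contact_force: [1.5, -2.3, -2.3]
opening: 0.131
clock: 9.05
tool_pos: [0.6584, 0.0214, 0.1061]
eef_rot: [0.997, -0.072, 0.001, 0.0]
contact_force: [1.2, -3.1, -2.9]
opening: 0.129
clock: 9.35
tool_pos: [0.6627, 0.0208, 0.102]
eef_rot: [0.997, -0.072, 0.0, 0.0]
contact_force: [0.2, -3.5, -2.9]
opening: 0.128
```

View pics/s11.png

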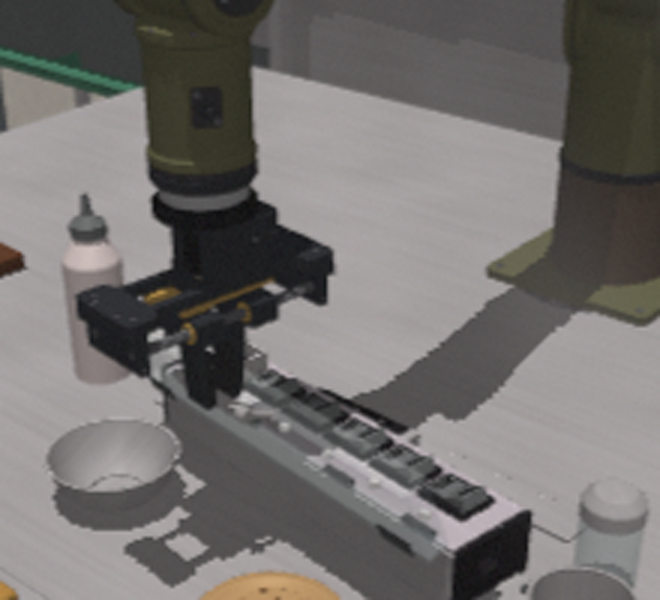

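```bash
python3 -m jog '[[0.004,0,0.0042,0,0.95],[0,0,0,0,0.95],[0,0,0,0,0.95]]'; python3 -m jog '[[0.003,0,0.0035,0,0.95],[0,0,0,0,0.95],[0,0,0,0,0.95]]'
```

```text
clock: 9.7
tool_pos: [0.6632, 0.0213, 0.0988]
eef_rot: [0.997, -0.072, -0.003, -0.0]
contact_force: [-8.2, -2.0, 8.1]
opening: 0.131
clock: 10.0
tool_pos: [0.6631, 0.022, 0.0953]
eef_rot: [0.997, -0.072, -0.006, -0.001]
contact_force: [-13.7, -1.5, 13.8]
opening: 0.13
```

```bash
python3 -m jog '[[-0.0055,0,-0.006,0,0.95],[0,0,0,0,0.75],[0,0,0,0,0.75],[0,0,0,0,0.75],[0,0,-0.01,0,0.75],[0,0,-0.03,0,0.75],[0,0,-0.04,0,0.75],[0,0,-0.03,0,0.75],[0,0,0,0,0.75]]'
python3 - <<'E'
from h import *
for n in("wrist","scene","top"):
  im=r.snapshot(n); cv2.imwrite(f"pics/{n}12.png",cv2.resize(im,(800,500))[:,:,::-1])
print(r.get_state()["clock"])
E
```

```text
clock: 10.9
tool_pos: [0.6686, 0.0206, 0.2171]
eef_rot: [0.997, -0.072, 0.007, -0.001]
contact_force: [1.2, -0.6, 0.1]
opening: 0.249
11.05
```

View pics/wrist12.png

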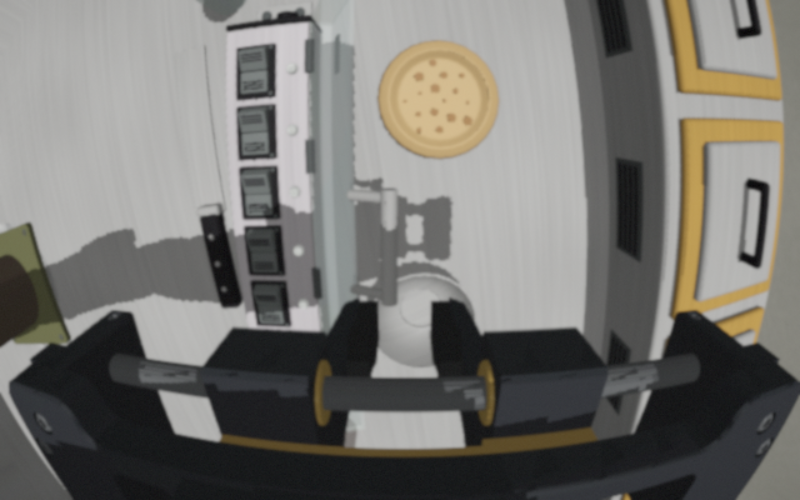

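View pics/scene12.png

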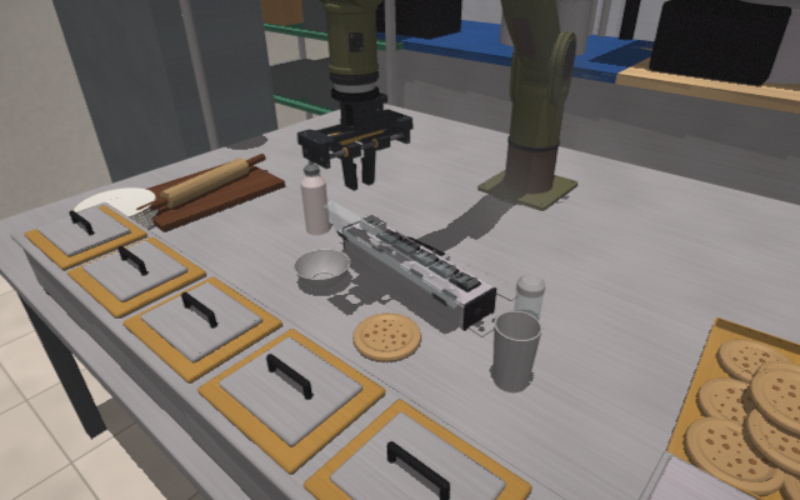

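```bash
python3 -m jog '[[-0.03,0.02,0,0,0.66],[-0.04,0.025,0,0,0.66],[-0.04,0.025,0,0,0.66],[-0.0436,0.027,0,0,0.66],[0,0,0.02,0,0.66],[0,0,0.04,0,0.66],[0,0,0.04,0,0.66],[0,0,0.02,0,0.66],[0,0,0,0,0.66],[0,0,0,0,0.66]]'
python3 - <<'E'
from h import *
C=r.get_calibration("wrist");S=r.get_calibration("scene")
a=r.snapshot("wrist");b=r.snapshot("scene")
s=r.get_state();print(s["tool_pos"],s["clock"],s["opening"],s["contact_force"])
th=-.147;o=np.array([.5468,.0392]);xd=np.array([np.cos(th),np.sin(th)]); yd=np.array([-np.sin(th),np.cos(th)])
A=cv2.resize(a,None,fx=1.25,fy=1.25);B=cv2.resize(b[110:270,240:440],None,fx=4,fy=4,interpolation=cv2.INTER_CUBIC)
for y in (.14,.084,.028,-.028,-.084,-.14):
  for dx in(-.013,.013):
    X=[*(o+(-.008+dx)*xd+y*yd),.067]
    cv2.circle(A,tuple(int(v) for v in proj("wrist",X,C)[0]*1.25),2,(255,0,0),-1)
    cv2.circle(B,tuple(int(v) for v in (proj("scene",X,S)[0]-[240,110])*4),3,(255,0,0),-1)
cv2.imwrite("pics/w13.png",A[:,:,::-1]);cv2.imwrite("pics/s13.png",B[:,:,::-1])
E
```

```text
clock: 12.05
tool_pos: [0.4987, -0.0525, 0.0903]
eef_rot: [0.997, -0.072, -0.001, 0.0]
contact_force: [0.1, 0.1, 0.4]
opening: 0.339
[ 0.49987528 -0.05256372  0.09146681] 12.15 0.33715512061095415 [ 0.21310749  0.71168392 -0.15675185]
```

View pics/w13.png

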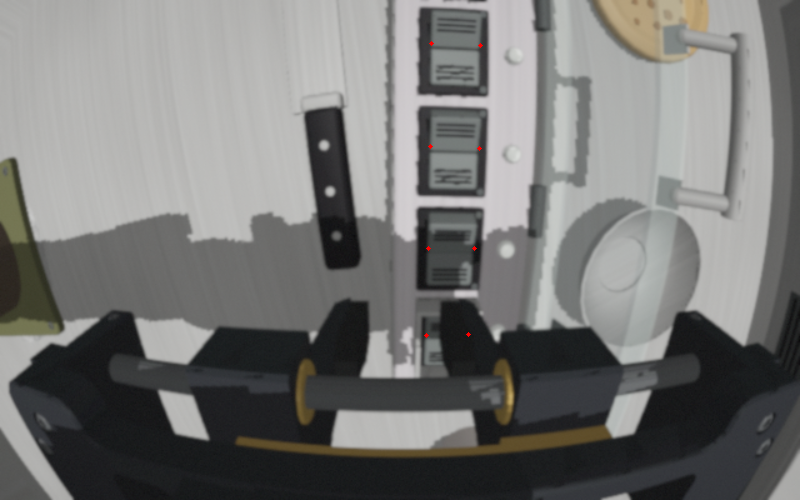

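View pics/s13.png

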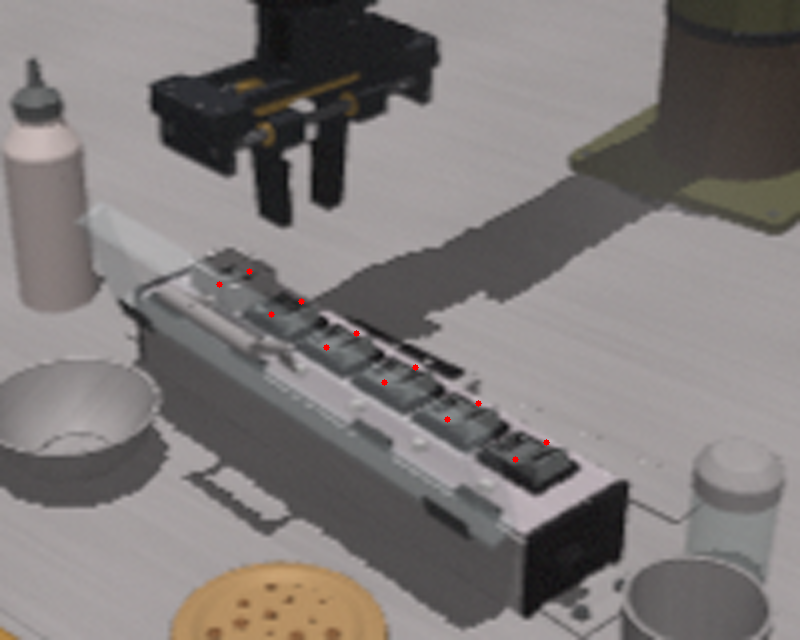

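```bash
python3 -m jog '[[0.003,0,0.02,0,0.66],[0,0,0.02,0,0.66],[0,0,0.01,0,0.66],[0,0,0,0,0.66],[0,0,0,0,0.66]]'
python3 - <<'E'
from h import *
a=r.snapshot("wrist");b=r.snapshot("scene")
s=r.get_state();print(s["tool_pos"],s["clock"],s["opening"],s["contact_force"])
cv2.imwrite("pics/w14.png",cv2.resize(a,None,fx=1.25,fy=1.25)[:,:,::-1]);cv2.imwrite("pics/s14.png",cv2.resize(b[120:220,250:370],None,fx=6,fy=6,interpolation=cv2.INTER_CUBIC)[:,:,::-1])
E
```

```text
clock: 12.65
tool_pos: [0.5025, -0.0529, 0.0414]
eef_rot: [0.997, -0.072, 0.001, -0.0]
contact_force: [-0.2, 1.0, 0.3]
opening: 0.339
[ 0.50278523 -0.0529603   0.04155448] 12.75 0.3424717511030513 [-0.24063928  0.34020763 -0.09358276]
```

View pics/w14.png

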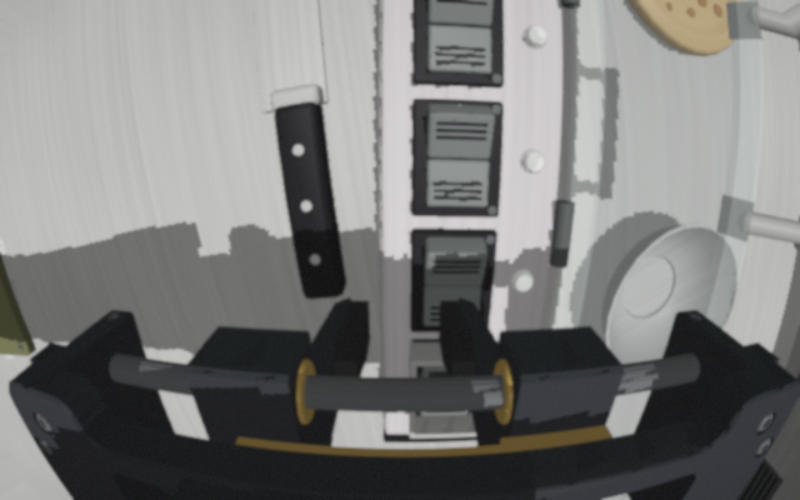

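View pics/s14.png

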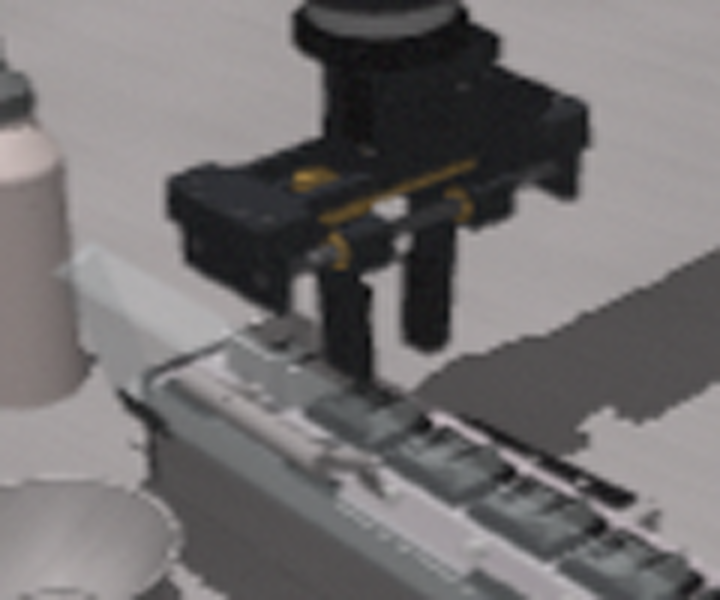

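Run:
```python
from h import *
C=r.get_calibration("wrist");T=r.get_state()["tool_pos"]
th=-.147;o=np.array([.5468,.0392]);xd=np.array([np.cos(th),np.sin(th)]); yd=np.array([-np.sin(th),np.cos(th)])
for y in (.14,.084,.028,-.028,-.084,-.14): print(y,proj("wrist",[*(o-.008*xd+y*yd),.067],C)[0]*1.25)
for dz in(0,.035): print(proj("wrist",T+[0,0,dz],C)[0]*1.25)
print(-C["R"].T@C["t"]-T)
S=r.get_calibration("scene")
for y in (.14,.084,.028,-.028,-.084,-.14): print(y,(proj("scene",[*(o-.008*xd+y*yd),.067],S)[0]-[250,120])*6)
for dz in(0,.035): print((proj("scene",T+.024*np.r_[xd,0]+[0,0,dz],S)[0]-[250,120])*6)
```

```text
0.14 [ 454.64955466 -174.18672609]
0.084 [459.26509016 -92.32484431]
0.028 [462.08181175  19.42150285]
-0.028 [460.97411352 153.07221749]
-0.084 [455.76765953 281.72772972]
-0.14 [448.84604533 383.40379451]
[405.43329655 287.30433864]
[405.82293815 319.36596742]
[0.01020519 0.07800746 0.18268592]
0.14 [736.41833947 617.0398438 ]
0.084 [634.90748487 557.60937391]
0.028 [540.34967686 502.24962954]
-0.028 [452.05419161 450.55622002]
-0.084 [369.41886256 402.17660136]
-0.14 [291.91632888 356.80202529]
[348.3886084  440.89139076]
[346.12393441 373.80173232]
```

```bash
for k in 1 2; do python3 -m jog '[[0,0,0.003,0,0.66],[0,0,0,0,0.66]]'|egrep 'tool_pos|contact'; done
```

```text
tool_pos: [0.5022, -0.0529, 0.0378]
contact_force: [0.2, 1.1, 0.8]
tool_pos: [0.5019, -0.0529, 0.0344]
contact_force: [-0.5, -0.3, 0.3]
```

```bash
for k in 1 2 3; do python3 -m jog '[[0,0,0.0015,0,0.66],[0,0,0,0,0.66],[0,0,0,0,0.66]]'|egrep 'tool_pos|contact'; done
```

```text
tool_pos: [0.502, -0.0529, 0.033]
contact_force: [0.2, -0.1, 0.3]
tool_pos: [0.5021, -0.0529, 0.0316]
contact_force: [0.9, -0.0, 0.2]
tool_pos: [0.5022, -0.0529, 0.0308]
contact_force: [-1.1, 0.3, 7.1]
```

```bash
python3 -m jog '[[0,0,-0.0036,0,0.66],[0,0,0,0,0.66],[0,0,0,0,0.66]]'; python3 -m jog '[[0,-0.005,0,0,0.66],[0,-0.007,0,0,0.66],[0,-0.007,0,0,0.66]]'|egrep 'tool_pos|contact';python3 -m jog '[[0,-0.007,0,0,0.66],[0,-0.007,0,0,0.66],[0,-0.005,0,0,0.66],[0,0,0,0,0.66]]'|egrep 'tool_pos|contact'
python3 - <<'E'
from h import *
a=r.snapshot("wrist");b=r.snapshot("scene")
s=r.get_state();print(s["tool_pos"],s["clock"],s["opening"],s["contact_force"])
cv2.imwrite("pics/w15.png",cv2.resize(a,None,fx=1.25,fy=1.25)[:,:,::-1]);cv2.imwrite("pics/s15.png",cv2.resize(b[140:240,270:390],None,fx=6,fy=6,interpolation=cv2.INTER_CUBIC)[:,:,::-1])
E
```

```text
clock: 14.35
tool_pos: [0.5021, -0.0529, 0.0337]
eef_rot: [0.997, -0.072, 0.0, -0.0]
contact_force: [-0.5, 0.2, 0.8]
opening: 0.339
tool_pos: [0.5047, -0.0349, 0.0337]
contact_force: [-0.0, -1.0, -0.5]
tool_pos: [0.5077, -0.0136, 0.0336]
contact_force: [-0.3, 0.1, -0.0]
[ 0.50750011 -0.01511625  0.03367017] 15.15 0.33601337991086333 [-0.36882088  0.03966506  0.73641461]
```

View pics/w15.png

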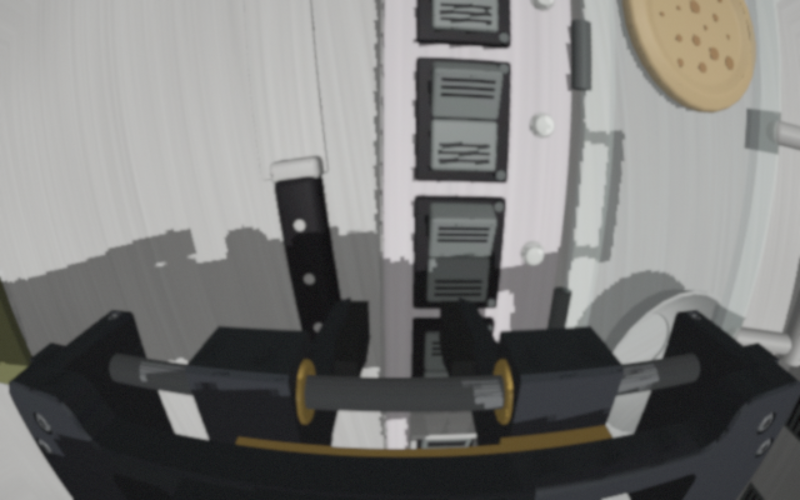

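View pics/s15.png

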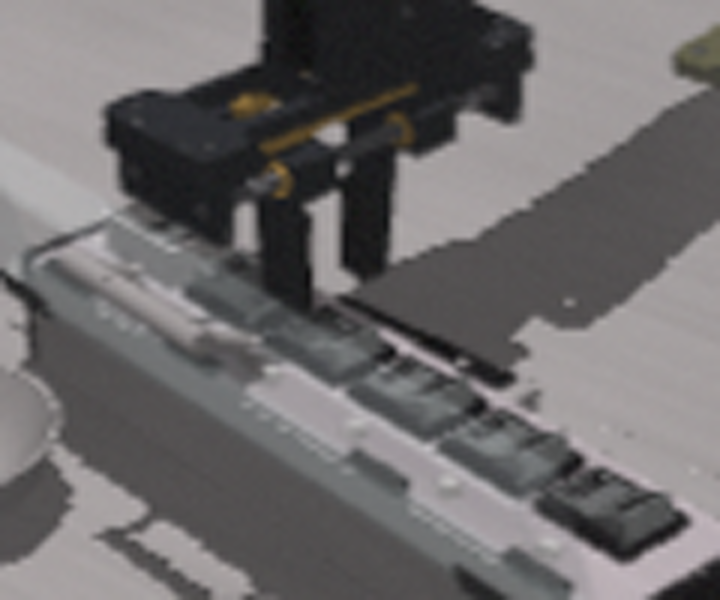

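```bash
python3 -m jog '[[0,-0.007,0,0,0.66],[0,-0.007,0,0,0.66]]'|egrep 'tool_pos|contact'; python3 -m jog '[[0,-0.007,0,0,0.66],[0,-0.007,0,0,0.66]]'|egrep 'tool_pos|contact';python3 -m jog '[[0,-0.007,0,0,0.66],[0,-0.007,0,0,0.66],[0,-0.006,0,0,0.66],[0,-0.005,0,0,0.66]]'|egrep 'tool_pos|contact'
python3 - <<'E'
from h import *
b=r.snapshot("scene")
s=r.get_state();print(s["tool_pos"],s["clock"],s["opening"],s["contact_force"])
cv2.imwrite("pics/s16.png",cv2.resize(b[140:240,260:380],None,fx=6,fy=6,interpolation=cv2.INTER_CUBIC)[:,:,::-1])
E
```

```text
tool_pos: [0.5096, -0.0013, 0.0337]
contact_force: [0.9, -0.1, 0.4]
tool_pos: [0.5116, 0.0123, 0.0338]
contact_force: [-1.4, -9.4, 5.5]
tool_pos: [0.5152, 0.0386, 0.0336]
contact_force: [0.8, 0.0, -0.0]
[0.51537599 0.03954906 0.03360647] 16.0 0.3394946831512814 [ 0.47522241  0.74080331 -0.57216958]
```

View pics/s16.png

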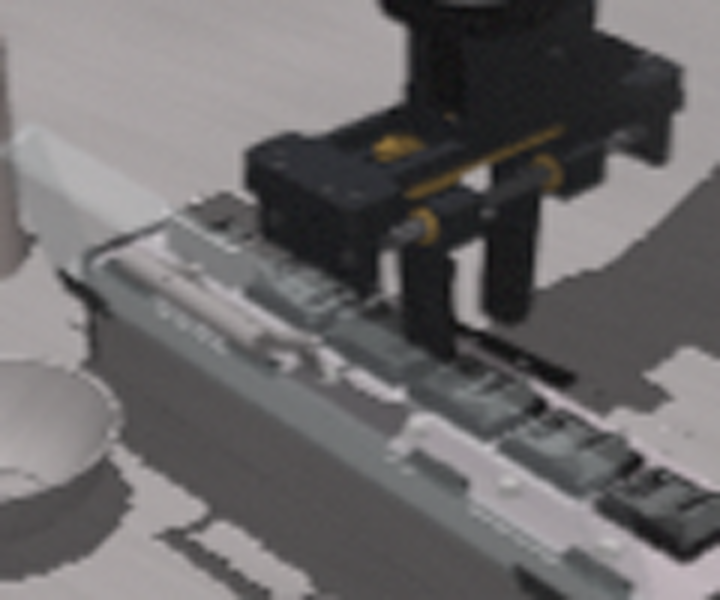

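```bash
python3 -m jog '[[0,-0.006,0,0,0.66],[0,-0.007,0,0,0.66],[0,-0.007,0,0,0.66],[0,-0.007,0,0,0.66],[0,-0.007,0,0,0.66],[0,-0.007,0,0,0.66],[0,-0.007,0,0,0.66],[0,-0.007,0,0,0.66]]'|egrep 'tool_pos|contact'; python3 -m jog '[[0,-0.007,0,0,0.66],[0,-0.007,0,0,0.66],[0,-0.007,0,0,0.66],[0,-0.007,0,0,0.66],[0,-0.007,0,0,0.66],[0,-0.007,0,0,0.66],[0,-0.007,0,0,0.66],[0,-0.007,0,0,0.66]]'|egrep 'tool_pos|contact';python3 -m jog '[[0,-0.007,0,0,0.66],[0,-0.007,0,0,0.66],[0,-0.007,0,0,0.66],[0,-0.007,0,0,0.66],[0,-0.007,0,0,0.66],[0,-0.007,0,0,0.66],[0,-0.007,0,0,0.66],[0,-0.007,0,0,0.66],[0,-0.004,0,0,0.66],[0,0,0,0,0.66]]'|egrep 'tool_pos|contact'
python3 - <<'E'
from h import *
b=r.snapshot("scene")
s=r.get_state();print(s["tool_pos"],s["clock"],s["opening"],s["contact_force"])
p=s["tool_pos"][:2]-[.5468,.0392];print("rail y",p@[.1465,.989],"x",p@[.989,-.1465])
cv2.imwrite("pics/s17.png",cv2.resize(b[140:260,270:400],None,fx=6,fy=5,interpolation=cv2.INTER_CUBIC)[:,:,::-1])
b=r.snapshot("wrist");cv2.imwrite("pics/w17.png",b[:,:,::-1])
E
```

```text
tool_pos: [0.5232, 0.093, 0.0337]
contact_force: [0.6, -0.8, 0.9]
tool_pos: [0.5312, 0.1483, 0.0337]
contact_force: [0.5, -0.1, 0.4]
tool_pos: [0.5398, 0.2078, 0.0337]
contact_force: [0.2, -0.6, -1.6]
[0.53968438 0.20694187 0.03365738] 18.65 0.33687391630368146 [-0.56101048 -0.44995307  0.73821011]
rail y 0.16485427346695541 x -0.03161153618849717
```

View pics/s17.png

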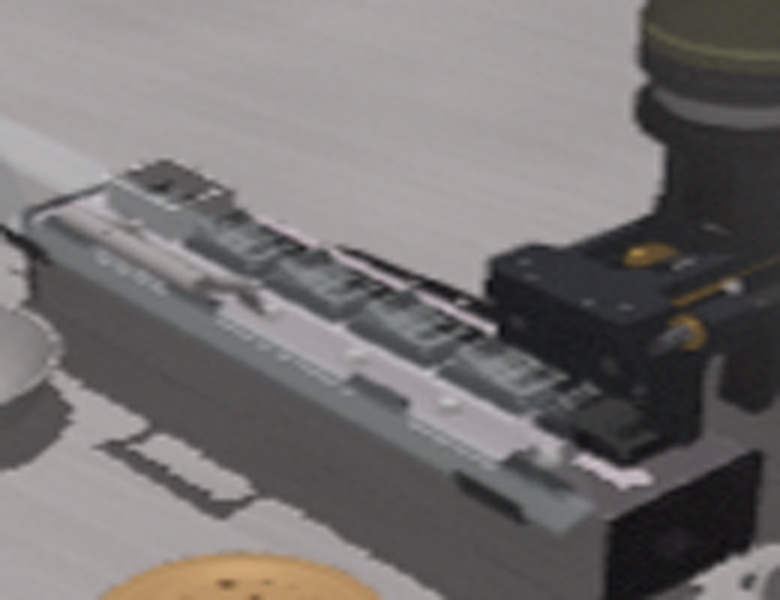

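```bash
python3 -m jog '[[0,0,-0.02,0,0.66],[0,0,-0.04,0,0.66],[0,0,-0.045,0,0.66],[0,0,-0.045,0,0.66],[0,0,-0.03,0,0.66],[-0.005,0.02,0,0,0.66],[-0.0,0.04,0,0,0.66],[-0.0,0.04,0,0,0.66],[0,0,0,0,0.66]]'|egrep 'tool_pos|contact'
python3 - <<'E'
from h import *
b=r.snapshot("scene")
cv2.imwrite("pics/s18.png",cv2.resize(b[140:260,270:400],None,fx=6,fy=5,interpolation=cv2.INTER_CUBIC)[:,:,::-1])
b=r.snapshot("wrist");cv2.imwrite("pics/w18.png",cv2.resize(b,None,fx=1.25,fy=1.25)[:,:,::-1])
E
```

```text
tool_pos: [0.5193, 0.1004, 0.2142]
contact_force: [0.3, 0.5, 0.3]
```

View pics/s18.png

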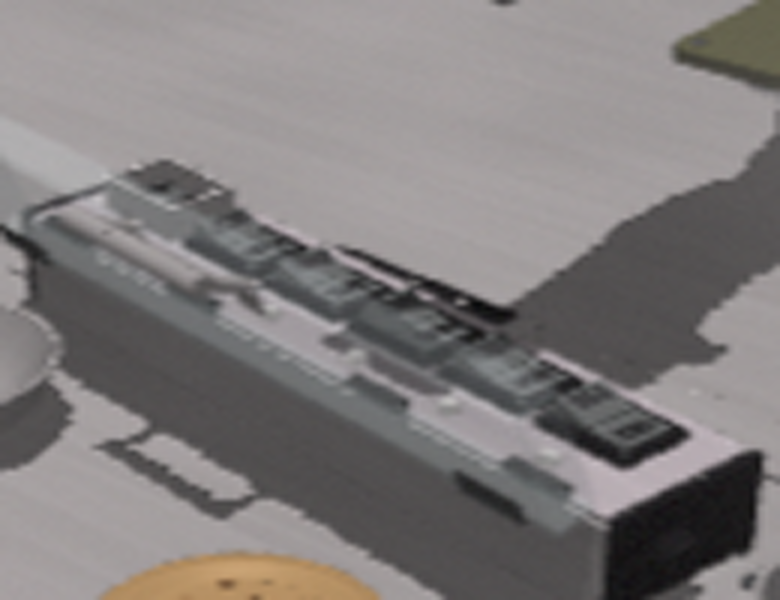

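View pics/w18.png

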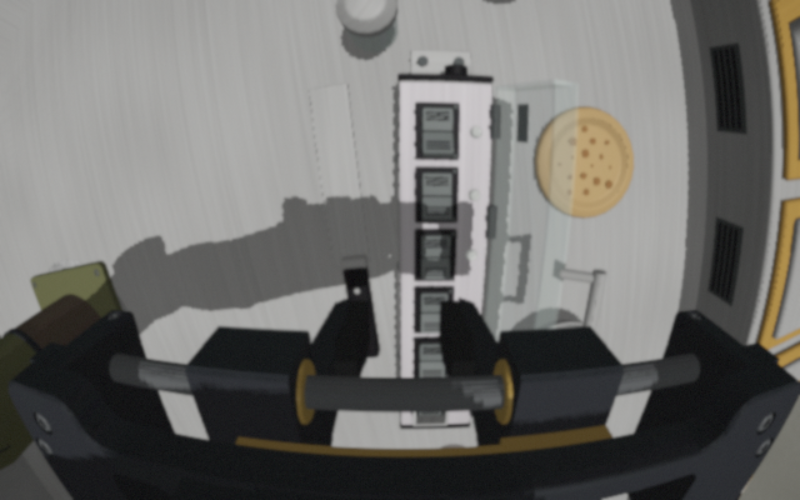

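Run:
```python
from h import *
b=r.snapshot("scene"); a=cv2.imread("pics/s13.png") # 4x of [110:270,240:440]
B=cv2.resize(b[160:235,285:385],None,fx=7.5,fy=7.5,interpolation=cv2.INTER_CUBIC)
cv2.imwrite("pics/s19.png",B[:,:,::-1])
o=cv2.resize(a[200:500,180:580],None,fx=1.875,fy=1.875,interpolation=cv2.INTER_CUBIC); cv2.imwrite("pics/s19b.png",o)
```

```text
(no output)
```

View pics/s19.png

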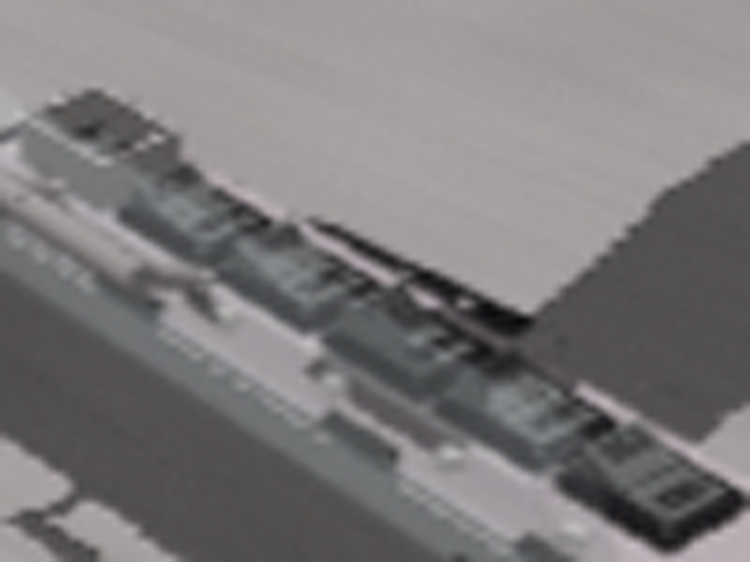

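View pics/s19b.png

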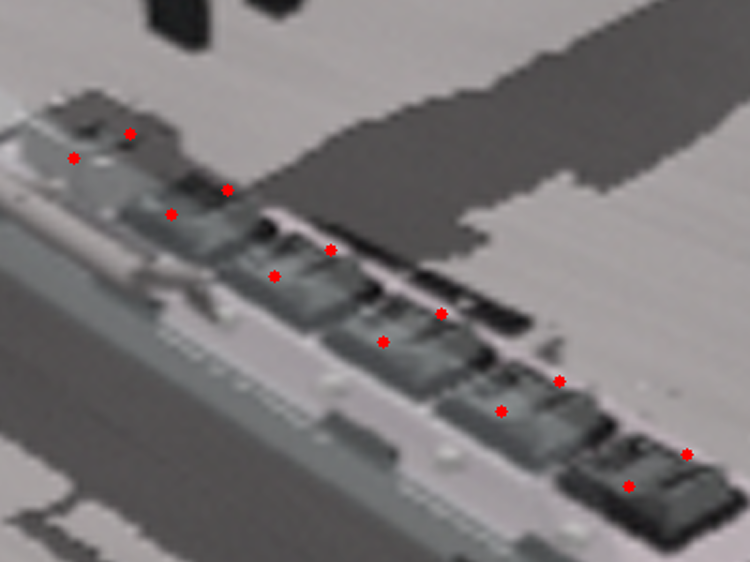

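```bash
python3 -m jog '[[0.03,0.01,0,0,0.75],[0.045,0.018,0,0,0.75],[0.045,0.018,0,0,0.75],[0.0334,0.012,0,0,0.75],[0,0,0.02,0,0.75],[0,0,0.03,0,0.75],[0,0,0.02,0,0.75],[0,0,0,0,0.75],[0,0,0,0,0.75]]'
python3 - <<'E'
from h import *
b=r.snapshot("scene")
cv2.imwrite("pics/s20.png",cv2.resize(b[100:220,240:380],None,fx=5,fy=5,interpolation=cv2.INTER_CUBIC)[:,:,::-1])
b=r.snapshot("wrist");cv2.imwrite("pics/w20.png",cv2.resize(b,None,fx=1.25,fy=1.25)[:,:,::-1])
print(r.get_state()["tool_pos"])
E
```

```text
clock: 20.65
tool_pos: [0.6642, 0.0301, 0.1437]
eef_rot: [0.997, -0.071, -0.0, -0.0]
contact_force: [0.8, -0.5, -0.2]
opening: 0.248
[0.66508809 0.02942332 0.14509413]
```

View pics/s20.png

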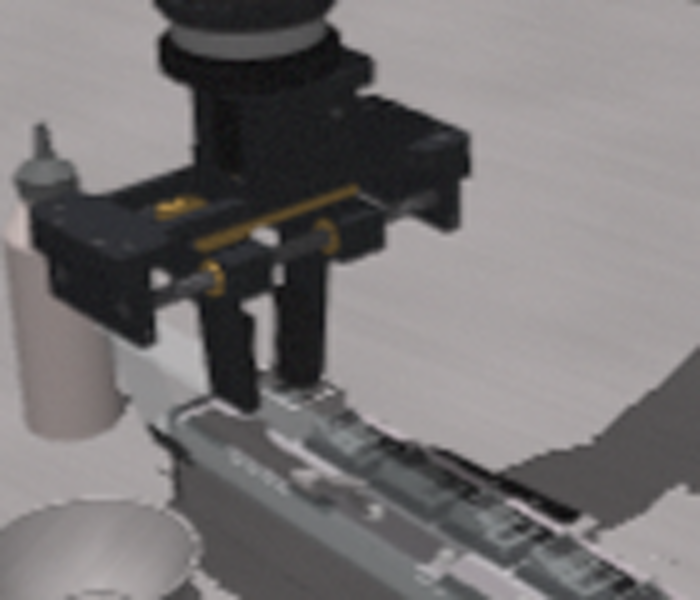

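View pics/w20.png

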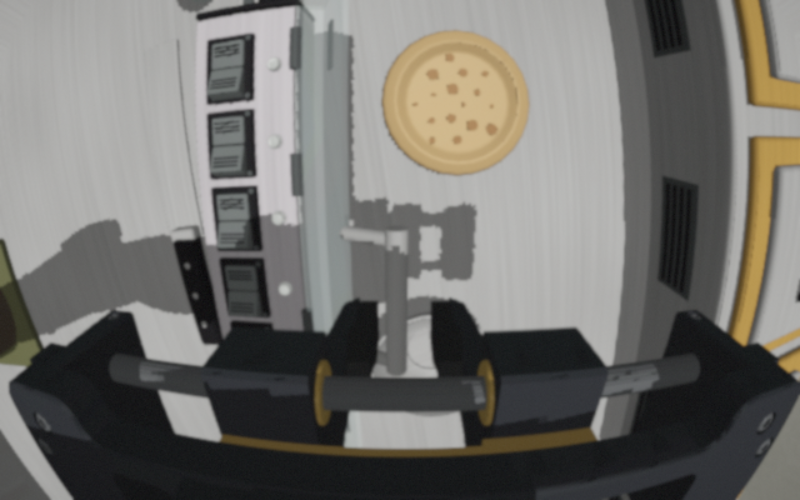

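Run:
```python
from h import *
th=-.147;yd=np.array([-np.sin(th),np.cos(th),0]);xd=np.array([np.cos(th),np.sin(th),0])
B=np.array([.6628,.021,.1396])
for y in(-.03,0,.03):
  for x in (-.006,0,.006): print(y,x,(proj("wrist",B+y*yd+x*xd)[0]*1.25).round(1))
b=r.snapshot("wrist")[:,:,::-1];cv2.imwrite("pics/w21.png",cv2.resize(b[170:310,250:390],None,fx=4.2,fy=4.2,interpolation=cv2.INTER_CUBIC))
```

```text
-0.03 -0.006 [392.5 345.7]
-0.03 0 [403.  345.7]
-0.03 0.006 [413.6 345.8]
0 -0.006 [392.1 298. ]
0 0 [403.3 298.1]
0 0.006 [414.5 298.1]
0.03 -0.006 [391.8 244.3]
0.03 0 [403.6 244.4]
0.03 0.006 [415.4 244.4]
```

View pics/w21.png

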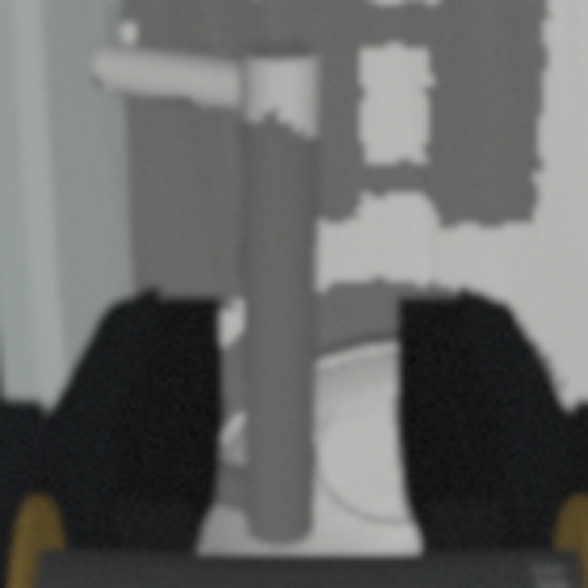

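```bash
python3 -m jog '[[-0.0035,0.0086,0,0,0.74],[0,0,0,0,0.74],[0,0,0.012,0,0.74],[0,0,0.012,0,0.74],[0,0,0.012,0,0.74],[0,0,0.009,0,0.74],[0,0,0,0,0.74]]'
python3 - <<'E'
from h import *
b=r.snapshot("wrist")[:,:,::-1];cv2.imwrite("pics/w22.png",cv2.resize(b[170:310,250:390],None,fx=4.2,fy=4.2,interpolation=cv2.INTER_CUBIC))
E
```

```text
clock: 21.5
tool_pos: [0.6577, 0.0209, 0.0964]
eef_rot: [0.997, -0.072, -0.002, 0.0]
contact_force: [-0.0, 0.1, 0.4]
opening: 0.261
```

View pics/w22.png

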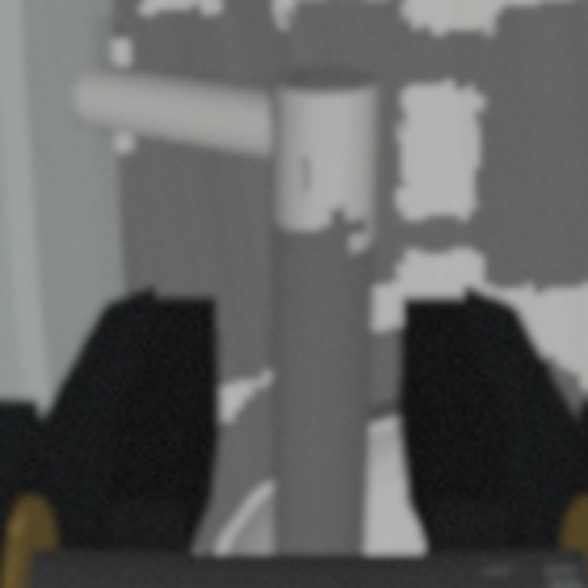

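```bash
python3 -m jog '[[0,0,0,0,0.9],[0,0,0,0,0.95],[0,0,0,0,0.95],[0,0,0,0,0.95]]' 12
python3 - <<'E'
import numpy as np
R=.10827
a=np.linspace(1.94,0,21);p=a+.3934
x=-R*np.cos(p);z=R*np.sin(p)
print(",".join(f"[{x[i+1]-x[i]:.4f},0,{-(z[i+1]-z[i]):.4f},0,0.95]" for i in range(20)))
E
```

```text
clock: 21.95
tool_pos: [0.6594, 0.0207, 0.0991]
eef_rot: [0.997, -0.072, 0.0, -0.0]
contact_force: [0.1, 0.4, 0.9]
opening: 0.128
[-0.0079,0,-0.0069,0,0.95],[-0.0086,0,-0.0061,0,0.95],[-0.0091,0,-0.0052,0,0.95],[-0.0096,0,-0.0043,0,0.95],[-0.0099,0,-0.0034,0,0.95],[-0.0102,0,-0.0024,0,0.95],[-0.0104,0,-0.0014,0,0.95],[-0.0105,0,-0.0004,0,0.95],[-0.0105,0,0.0006,0,0.95],[-0.0104,0,0.0017,0,0.95],[-0.0102,0,0.0027,0,0.95],[-0.0099,0,0.0036,0,0.95],[-0.0095,0,0.0046,0,0.95],[-0.0090,0,0.0055,0,0.95],[-0.0084,0,0.0063,0,0.95],[-0.0077,0,0.0071,0,0.95],[-0.0070,0,0.0078,0,0.95],[-0.0062,0,0.0084,0,0.95],[-0.0054,0,0.0090,0,0.95],[-0.0045,0,0.0095,0,0.95]
```

```bash
python3 -m jog '[[-0.0065,0,-0.0055,0,0.95],[-0.0086,0,-0.0061,0,0.95],[-0.0091,0,-0.0052,0,0.95],[-0.0096,0,-0.0043,0,0.95],[-0.0099,0,-0.0034,0,0.95],[-0.0102,0,-0.0024,0,0.95],[-0.0104,0,-0.0014,0,0.95],[0,0,0,0,0.95]]' && python3 -m jog '[[-0.0105,0,-0.0004,0,0.95],[-0.0105,0,0.0006,0,0.95],[-0.0104,0,0.0017,0,0.95],[-0.0102,0,0.0027,0,0.95],[-0.0099,0,0.0036,0,0.95],[-0.0095,0,0.0046,0,0.95],[0,0,0,0,0.95]]'
```

```text
clock: 22.75
tool_pos: [0.5935, 0.0307, 0.1282]
eef_rot: [0.997, -0.072, -0.001, -0.0]
contact_force: [-0.1, 0.9, 9.9]
opening: 0.129
clock: 23.45
tool_pos: [0.5318, 0.0398, 0.1133]
eef_rot: [0.997, -0.071, -0.003, -0.0]
contact_force: [-0.0, 2.8, -4.1]
opening: 0.128
```

```bash
python3 -m jog '[[-0.0090,0,0.0055,0,0.95],[-0.0084,0,0.0063,0,0.95],[-0.0077,0,0.0071,0,0.95],[-0.0070,0,0.0078,0,0.95],[0,0,0,0,0.95]]' && python3 -m jog '[[-0.0062,0,0.0084,0,0.95],[-0.0054,0,0.0085,0,0.95],[0,0,0,0,0.95],[0,0,0,0,0.95]]'
python3 - <<'E'
from h import *
b=r.snapshot("scene")
cv2.imwrite("pics/s23.png",cv2.resize(b[110:250,250:420],None,fx=4.4,fy=4.4,interpolation=cv2.INTER_CUBIC)[:,:,::-1])
E
```

```text
clock: 23.95
tool_pos: [0.5024, 0.044, 0.0868]
eef_rot: [0.997, -0.072, -0.001, -0.0]
contact_force: [3.2, 3.1, -5.0]
opening: 0.129
clock: 24.35
tool_pos: [0.4923, 0.0454, 0.0706]
eef_rot: [0.997, -0.072, -0.0, -0.0]
contact_force: [2.9, 2.6, -5.1]
opening: 0.13
```

View pics/s23.png

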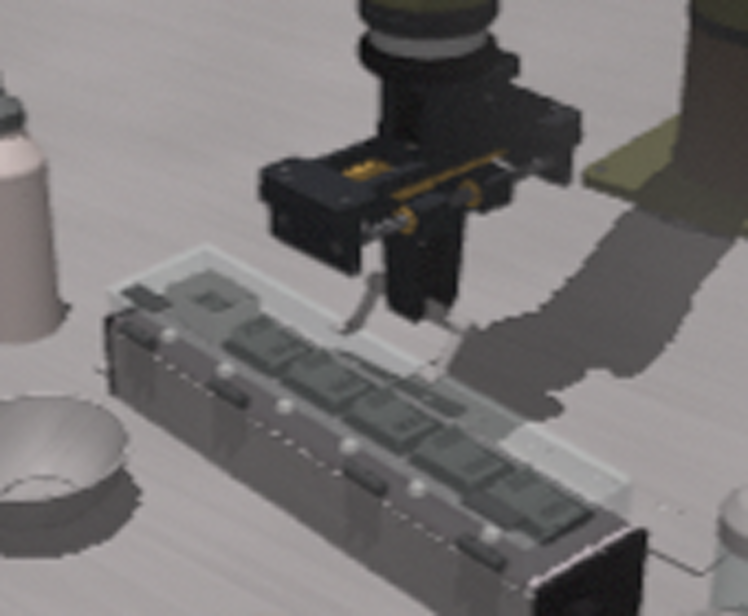

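```bash
for k in 1; do python3 -m jog '[[-0.0022,0,0.0045,0,0.95],[-0.0022,0,0.0045,0,0.95],[0,0,0,0,0.95],[0,0,0,0,0.95]]'; python3 -m jog '[[-0.001,0,0.0025,0,0.95],[0,0,0,0,0.95],[0,0,0,0,0.95]]';python3 -m jog '[[-0.001,0,0.0025,0,0.95],[0,0,0,0,0.95],[0,0,0,0,0.95]]'; done
```

```text
clock: 24.8
tool_pos: [0.4896, 0.0455, 0.0624]
eef_rot: [0.997, -0.072, 0.002, -0.0]
contact_force: [5.6, 2.8, 5.1]
opening: 0.132
clock: 25.1
tool_pos: [0.4896, 0.0452, 0.0608]
eef_rot: [0.997, -0.073, 0.003, -0.0]
contact_force: [4.9, 1.8, 12.7]
opening: 0.126
clock: 25.4
tool_pos: [0.4897, 0.045, 0.0586]
eef_rot: [0.997, -0.073, 0.004, -0.0]
contact_force: [5.6, -0.4, 15.2]
opening: 0.127
```

```bash
python3 -m jog '[[0,0,0,0,0.7],[0,0,0,0,0.65],[0,0,0,0,0.65],[0,0,-0.01,0,0.65],[0,0,-0.02,0,0.65],[0,0,-0.03,0,0.65],[0,0,0,0,0.65],[0,0,0,0,0.97],[0,0,0,0,0.97],[0,0,0,0,0.97]]'
python3 - <<'E'
from h import *
C=r.get_calibration("wrist");b=r.snapshot("wrist");s=r.snapshot("scene")
A=cv2.resize(b,None,fx=1.25,fy=1.25)
S=cv2.resize(s[110:250,250:420],None,fx=4.4,fy=4.4,interpolation=cv2.INTER_CUBIC)
th=-.147;o=np.array([.5468,.0392]);xd=np.array([np.cos(th),np.sin(th)]); yd=np.array([-np.sin(th),np.cos(th)])
for a,col in((0,(255,0,0)),(.05,(0,255,0)),(.1,(0,0,255))):
  c0,s0=np.cos(a),np.sin(a)
  for bx,bz,y in((-.1,.0415,.032),(-.1,.0415,-.032),(-.08,.022,.181),(-.08,.022,-.181)):
    X=[*(o+(.0425+bx*c0+bz*s0)*xd+y*yd),.062+bz*c0-bx*s0]
    cv2.circle(S,tuple(int(v) for v in (proj("scene",X)[0]+[.45,1.0]-[250,110])*4.4),2,col,-1)
    print(a,bx,y,(proj("wrist",X,C)[0]*1.25).round())
cv2.imwrite("pics/s24.png",S[:,:,::-1]);cv2.imwrite("pics/w24.png",A[:,:,::-1])
E
```

```text
clock: 26.4
tool_pos: [0.4848, 0.0459, 0.1159]
eef_rot: [0.997, -0.072, -0.001, 0.0]
contact_force: [-0.3, 0.5, 0.5]
opening: 0.101
0 -0.1 0.032 [415. 216.]
0 -0.1 -0.032 [414. 326.]
0 -0.08 0.181 [451. -45.]
0 -0.08 -0.181 [434. 468.]
0.05 -0.1 0.032 [420. 218.]
0.05 -0.1 -0.032 [418. 330.]
0.05 -0.08 0.181 [454. -47.]
0.05 -0.08 -0.181 [436. 472.]
0.1 -0.1 0.032 [425. 221.]
0.1 -0.1 -0.032 [422. 334.]
0.1 -0.08 0.181 [458. -50.]
0.1 -0.08 -0.181 [438. 475.]
```

View pics/s24.png

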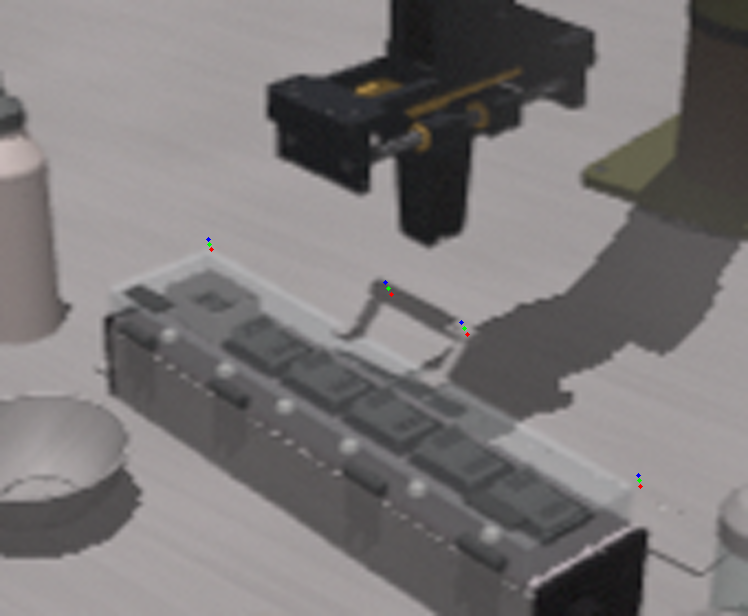

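View pics/w24.png

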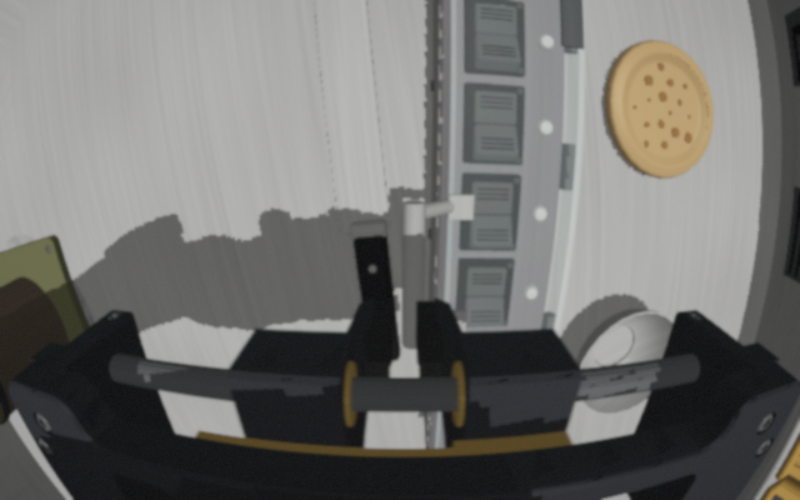

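```bash
python3 -m jog '[[0.005,0,0.01,0,1],[0,0,0.015,0,1],[0,0,0.01,0,1],[0,0,0,0,1],[0,0,0,0,1]]' 12|egrep 'tool_pos|contact|open'; for k in 1 2 3 4; do python3 -m jog '[[0,0,0.002,0,1],[0,0,0,0,1],[0,0,0,0,1]]'|egrep 'tool_pos|contact'; done
```

```text
tool_pos: [0.4904, 0.0451, 0.0812]
contact_force: [-0.3, 0.4, -0.0]
opening: 0.004
tool_pos: [0.4908, 0.0453, 0.0799]
contact_force: [-0.0, -0.5, 0.3]
tool_pos: [0.4905, 0.0452, 0.0776]
contact_force: [0.1, -0.3, 0.2]
tool_pos: [0.4905, 0.0452, 0.0755]
contact_force: [0.4, 0.2, -0.3]
tool_pos: [0.4905, 0.0452, 0.0735]
contact_force: [-1.2, -0.0, -0.7]
```

```bash
for k in 1 2 3; do python3 -m jog '[[0,0,0.0015,0,1],[0,0,0,0,1],[0,0,0,0,1]]'|egrep 'tool_pos|contact'; done
```

```text
tool_pos: [0.4907, 0.0452, 0.073]
contact_force: [-1.6, -0.2, 10.8]
tool_pos: [0.4907, 0.0452, 0.0727]
contact_force: [-3.9, 0.9, 23.8]
tool_pos: [0.4907, 0.0453, 0.0725]
contact_force: [-5.9, 0.7, 38.2]
```

```bash
python3 -m jog '[[0,0,-0.005,0,1],[0,0,-0.02,0,1],[0,0,-0.04,0,1],[0,0,-0.04,0,1],[0,0,-0.03,0,1],[-0.03,-0.03,0,0,1],[-0.02,-0.04,0,0,1],[0,-0.045,0,0,1],[0,-0.045,0,0,1],[0,-0.045,0,0,1],[0,-0.045,0,0,1],[0,-0.04,0,0,1],[0,0,0,0,1],[0,0,0,0,1]]'
python3 - <<'E'
from h import *
t=r.snapshot("top");s=r.snapshot("scene")
cv2.imwrite("pics/t25.png",cv2.resize(t[120:260,170:460],None,fx=2.7,fy=2.7,interpolation=cv2.INTER_CUBIC)[:,:,::-1])
cv2.imwrite("pics/s25.png",cv2.resize(s[110:320,220:450],None,fx=2.8,fy=2.8,interpolation=cv2.INTER_CUBIC)[:,:,::-1])
for n in["knife","shaker","bottle","jar","bowl","bread"]:
  for cam in("top","scene"):
    o=r.cut_out(n,cam)
    if o:
      ys,xs=np.nonzero(o[0]["pixels"]); print(n,cam,round(o[0]["score"],2),xs.mean().round(1),ys.mean().round(1))
st=r.get_state();print(st["clock"],st["contact_force"])
E
```

```text
clock: 30.5
tool_pos: [0.4822, 0.3398, 0.2035]
eef_rot: [0.997, -0.071, -0.0, 0.0]
contact_force: [-0.6, -0.1, 0.4]
opening: 0.006
knife top 0.96 296.8 243.3
knife scene 0.46 403.6 231.6
shaker top 0.88 228.3 221.9
shaker scene 0.7 423.1 235.7
bottle top 0.6 432.9 213.7
bottle scene 0.78 251.3 160.7
jar top 0.67 206.2 167.7
jar scene 0.56 411.2 279.7
bowl top 0.91 366.4 166.0
bowl scene 0.83 256.8 213.9
bread top 0.96 288.2 153.0
bread scene 0.82 309.2 269.8
31.2 [-0.2522196   1.1140457   0.69838498]
```

View pics/t25.png

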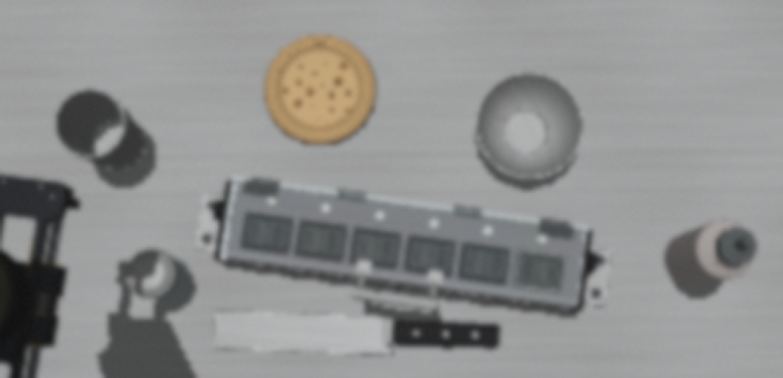

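View pics/s25.png

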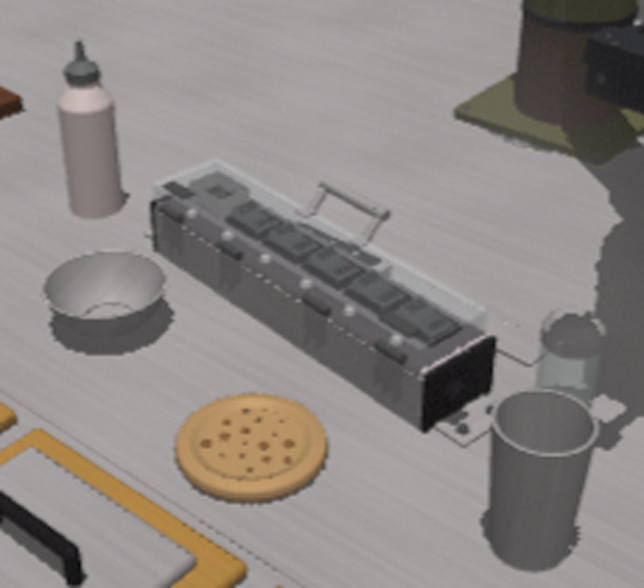

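The cover is shut flat, all five plain rockers are tipped, and every bystander is within about a pixel of where it started. The exception is the knife in the scene view, about 2 px off: it is partly hidden there, and the top view shows it unmoved. The robot is clear of everything, so I'm handing in.

```bash
python3 -c "
from plant import r
print(r.finish_job())"
```

```text
the job is handed in; nothing more can be done
None
```

The job is done and handed in at about 31 s. The cover is shut, the five plain rockers are off, and I never touched the guarded fridge rocker.

- **Cover opening:** I pinched the bar and swung the cover up until it hit its stop. It eased back a few millimetres (to about 1.9 rad by my estimate) when I let go, and it stayed there during the sweep.
- **Rockers:** I swept one fingertip along the row at constant height, about 2.5 mm above the creases. I paused twice to check but did not lift. The guarded rocker is at the row's −y end, so I started just past it and no hop was needed. Before-and-after pictures show all five plain rockers tipped over.
- **Cover closing:** I swung it shut by the bar and then pressed on the bar. Contact came at the height expected for fully shut, and the last pictures agree.
- **Other items:** Everything else on the bench is within about 1 pixel of its starting place in the top view. The knife read about 2 pixels off in the scene view, where the rail partly hides it.

**Checks that disagreed or are weaker:**
- The reported tool position lies about 36 mm below the real fingertips. My first pinch closed on nothing because of this. I confirmed the offset from two cameras and by touching a rocker.
- The last press on the bar reached 38 N at the fingertips, more than I intended.
- I checked the fridge rocker only by never going near it. Its top is too hidden by the collar to read its angle in the pictures.

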